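Set up the order display on the chocolate counter

TASK

Set up the order display for this counter: set its four rocker switches, from left to right as you see them from the robot's side, to on, off, off, on (on means the far, upper end is pressed in and the orange end stands up). Turn the screen on its post so that it looks straight at the brass serving bell, and tilt it so that it leans back 20 degrees from upright. Leave everything else on the counter where it is.

Things in the scene. Friction and masses are not known exactly. Their poses are not given: they have to be found in the camera images.
- console: White display console, fixed, 158 (x) x 150 (y) x 65 mm high. Origin on the counter under the swivel axis; +x to the customers (away from the robot), +y to the left seen from the robot. On the robot's side a plate slopes 25 degrees (rising to +x) with four rockers in a row along y. The leaning screen overhangs it: reach the rockers from the robot's side, fingers tilted square to the plate.
- post (a joint): Swivel angle of the post and screen about the console's vertical axis (rad), friction-held (about 0.2 N m), range -1.2 to 1.2. 0: the screen looks along the console's +x; positive turns it counter-clockwise seen from above.
- screen (a joint): Tilt of the screen (rad), 0 upright, growing as its top leans back towards the robot's side (away from the way it looks), range 0 to 1.0 (57 degrees). Friction-held (about 0.35 N m): it stays where left.
- tilt_axis (a point): Point on the tilt axis, straight above the console's origin by 160 mm, turning with the post: x is the way the screen looks (level), y along the tilt axis to the left, z up.
- screen_top (a point): Middle of the screen's top edge; x out of its front, z up along the slab. Black slab 190 wide, 160 tall, 14 mm thick, coloured tiles in front. Its middle plane lies 20 mm in front of the tilt axis (square to the slab), its top edge 130 mm above and bottom edge 30 mm below that axis (along the slab). The upper 50 mm of both faces is bare and can be pinched.
- bell: Brass serving bell on a dark wooden foot, fixed to the counter on the customer side of the console; 84 mm across, 63 mm high, origin at the centre of its underside.
- bell_button (a point): Push button on top of the bell, 57 mm above the counter, on the bell's axis.
- sw1 (a joint): Rocker switch 1 (counted from the console's left, +y, as seen from the robot). +0.25: on, far (upper, +x) end pressed in and the near end with its orange stripe standing up; -0.25: off, near orange end pressed in. It may start part-way. Friction-held, it stays where left (about 1.5 N at an end moves it); an end travels about 9 mm. Press it home against its stop.
- sw1_axis (a point): Pivot of rocker 1, on the fixed console at x = -73.5, y = 42, z = 52.6 mm of the console's frame (axes as the console). The rocker is 36 mm long up the slope, 12 mm wide, 10 mm thick about this point (top face 5 mm off it); the switches stand 28 mm apart and the plate lies about 2 mm below the pivot.
- sw2 (a joint): Rocker switch 2 (counted from the console's left, +y, as seen from the robot). +0.25: on, far (upper, +x) end pressed in and the near end with its orange stripe standing up; -0.25: off, near orange end pressed in. It may start part-way. Friction-held, it stays where left (about 1.5 N at an end moves it); an end travels about 9 mm. Press it home against its stop.
- sw2_axis (a point): Pivot of rocker 2, on the fixed console at x = -73.5, y = 14, z = 52.6 mm of the console's frame (axes as the console). The rocker is 36 mm long up the slope, 12 mm wide, 10 mm thick about this point (top face 5 mm off it); the switches stand 28 mm apart and the plate lies about 2 mm below the pivot.
- sw3 (a joint): Rocker switch 3 (counted from the console's left, +y, as seen from the robot). +0.25: on, far (upper, +x) end pressed in and the near end with its orange stripe standing up; -0.25: off, near orange end pressed in. It may start part-way. Friction-held, it stays where left (about 1.5 N at an end moves it); an end travels about 9 mm. Press it home against its stop.
- sw3_axis (a point): Pivot of rocker 3, on the fixed console at x = -73.5, y = -14, z = 52.6 mm of the console's frame (axes as the console). The rocker is 36 mm long up the slope, 12 mm wide, 10 mm thick about this point (top face 5 mm off it); the switches stand 28 mm apart and the plate lies about 2 mm below the pivot.
- sw4 (a joint): Rocker switch 4 (counted from the console's left, +y, as seen from the robot). +0.25: on, far (upper, +x) end pressed in and the near end with its orange stripe standing up; -0.25: off, near orange end pressed in. It may start part-way. Friction-held, it stays where left (about 1.5 N at an end moves it); an end travels about 9 mm. Press it home against its stop.
- sw4_axis (a point): Pivot of rocker 4, on the fixed console at x = -73.5, y = -42, z = 52.6 mm of the console's frame (axes as the console). The rocker is 36 mm long up the slope, 12 mm wide, 10 mm thick about this point (top face 5 mm off it); the switches stand 28 mm apart and the plate lies about 2 mm below the pivot.
- mould_a: Bystander: pale chocolate mould with brown fillings, 200 x 110 x 22 mm, origin under its centre
- mould_b: Bystander: a second such mould
- scraper: Bystander: spatula lying flat, origin under its middle
- jar: Bystander: brown jar with brass cap, 70 mm across, 90 mm high
- gift_box: Bystander: brown gift box, 120 x 120 x 40 mm
- dish: Bystander: small white tasting dish, 70 mm across, 22 mm high
Not all that is in view belongs to the job. What is shaped like the bell but blue or turquoise is not meant.

How it is judged:
At the end, for the whole second after the job is handed in: Rockers 1 and 4 are on and 2 and 3 are off (each at least 0.15 rad to its side), the screen leans back 20 degrees (within 4) and looks at the bell (the bell's button less than 15 mm to either side of the line along which the screen looks), and the screen is at rest (value of joint each of sw1, sw4 above 0.15 rad and value of joint each of sw2, sw3 below -0.15 rad and value of joint screen between 0.279 and 0.419 rad and y of bell_button in the frame of tilt_axis between -0.015 and 0.015 m and x of bell_button in the frame of tilt_axis above 0.1 m and not (velocity of joint screen above 0.05 rad/s) and not (velocity of joint screen below -0.05 rad/s) and not (velocity of joint post above 0.05 rad/s) and not (velocity of joint post below -0.05 rad/s)); the robot touches nothing.
It fails at once if one of the loose things standing about (moulds, scraper, jar, gift box, dish) is pushed more than 30 mm away (distance of any of mould_a, mould_b, scraper, jar, gift_box, dish from where it was at the start of the episode above 0.03 m).
It also fails if it takes over 58 s, if anything falls off the work surface, if the arm or the gripper's body presses on something with over 40 N, if the wrist force passes 120 N, or if a joint passes its speed limit or range.

ROBOT

A 6-joint arm with a two-finger parallel gripper is mounted at the origin on the work surface. World frame = base frame: x ahead of the robot, y to its left, z up, the work surface at z = 0. Lengths are in m, angles in rad, forces in N, time in s.
With the tool pointing down it reaches from about 0.425 to 0.95 m from the base axis. Payload 3.5 kg.
Tool frame: the origin (TCP) lies on the mounting face of the last link; the fingertips stand 173 mm ahead of it and the grasp point (between the pads) lies 155 mm ahead of it; z points along the fingers, x is the direction in which the jaws open and shut, and the axes are right-handed (so a half turn about z gives the same grasp; the last joint's range is limited). The gripper opens to 85 mm and grips with 20 to 120 N. Pads are 22 mm wide; open, the fingers measure 114 mm over their backs; the gripper's body (76 mm by 85 mm) begins 54 mm behind the grasp point. The pads swing forward as they close: fully open they stand 13 mm farther back than shut.
Start: joints at [1.018, 0.286, 1.577, -0, 1.279, -0.15], TCP at [0.265, 0.621, 0.405] pointing down, gripper open.
Joint ranges: [-2.77, 2.77], [-0.9, 2.22], [0.21, 2.48], [-1.53, 4.67], [0.24, 2.81], [-2.84, 2.84]. Speed limits (rad/s): [2.79, 2.79, 3.14, 3.14, 3.14, 3.14].

INTERFACE

Orientations are given as a unit quaternion [x, y, z, w].
In Python, from plant import get_state, read_camera, sign_off gives the robot as it stands.
- The arm moves only by the shell command python3 -m jog 'ROWS' [FORCE]. ROWS is JSON, a list of rows, each an object of numbers: "grip": the closure, from 0 (fully open) to 1 (shut); "x", "y", "z": the shift along the tool's x, y, z in mm; "rx", "ry", "rz": the turn, a rotation vector about the tool's x, y, z in degrees. A call has 1 to 8 rows; each row shifts and turns the commanded pose from where the row before left it, along the tool's axes as they then stand; what a row does not reach is not made up. A row lasts 1/12 s, in which the tool goes at most 41.7 mm and 7.16 degrees, less where a joint would pass 70% of its speed; a pose out of reach is approached as far as the arm can. A call with a gripper value outside its range is refused whole. The fingers move at their own pace and stop on an object; FORCE is the grip in N (left out, the last holds). Time passes only in rows, so rows that do not move let the fingers close. It gives the time, the measured TCP pose, the force and the opening at its end, in the units of the state.
- get_state(): the state, without advancing time (a new reading comes with each control period).
- read_camera(name): name is "scene" or "top" or "wrist"; returns a dict with "frame" (480x640x3 uint8, red, green, blue), "intrinsics" (3x3 intrinsics, pixels), "R" (3x3) and "t" (3): a world point X has camera coordinates R X + t. Camera axes: x right, y down, z forward; pixel columns grow to the right and rows downward; lengths in m; the calibration is good to about 2 mm. A picture is of the moment at which its call begins. There is no depth.
- sign_off(): hands the job in, once; it reports no verdict.
The state is a dict: "time": time; "qpos": joint angles; "dq": joint speeds; "joint_efforts": joint torques, N m; "eef_pos": TCP position; "tcp_rot": TCP orientation; "contact_force": force on the tool from outside, world axes, zero at the start; "wrist_torque": the same for the moment, N m; "opening": opening from 0.0 (shut) to 1.0 (fully open).
Only numpy, scipy, OpenCV 4.12 (cv2) and the standard library are available. Lean on these libraries where they do the work, as an engineer would, in place of code of your own. Each camera call takes 0.05 s, during which the arm holds its last target.

## Working session

There is one attempt and no reset: what is moved stays moved. The work goes in short steps, Python scripts to look and compute and a shell command to move; the robot and the scene stay as the last step left them, time stands still between calls to the robot, and variables do not carry over. Pictures are saved under pics/ and viewed, and the job is handed in when it is done.

```bash
mkdir -p pics; ls
python3 - <<'E'
from plant import *
import cv2
s=get_state();print(s)
for n in("scene","top","wrist"):
    c=read_camera(n);cv2.imwrite(f"pics/{n}0.png",c["frame"][:,:,::-1]);print(n,c["intrinsics"].tolist(),c["R"].tolist(),c["t"].tolist())
E
```

```text
pics
{'time': 0.0, 'qpos': array([ 1.01798150e+00,  2.87166562e-01,  1.57821318e+00, -6.00563379e-06,
        1.27861009e+00, -1.50006697e-01]), 'dq': array([-0.00252914,  0.00091093,  0.00064514, -0.00126407,  0.00059767,
        0.00091195]), 'joint_efforts': array([ 3.39486751e-04, -4.05983698e+01, -2.92625266e+01, -1.42186695e-04,
        5.82353459e-03, -1.42884147e-06]), 'eef_pos': array([0.26443932, 0.62075797, 0.40332651]), 'tcp_rot': array([ 8.34266043e-01,  5.51360801e-01, -1.08626456e-03,  5.06604018e-04]), 'contact_force': array([-0.09467212,  0.71739646,  0.5709828 ]), 'wrist_torque': array([-0.02483824,  0.05724238, -0.00521398]), 'opening': 0.9896505477974531}
scene [[480.1178814112713, 0.0, 314.9205481522169], [0.0, 480.1178814112713, 235.19960982941203], [0.0, 0.0, 1.0]] [[-0.44782758288239377, 0.8940768831953239, -0.008773992560274004], [0.8511610019245941, 0.42328556693142444, -0.31040985427377066], [-0.2738163706070799, -0.14647817504078062, -0.9505623280060538]] [0.21729555546456542, -0.5035372199075708, 1.579522068204838]
top [[454.57009978590776, 0.0, 314.5576892513684], [0.0, 454.57009978590776, 236.79845964548804], [0.0, 0.0, 1.0]] [[0.003512846668920584, -0.999875695965365, 0.015370508321386834], [-0.9927920361579047, -0.005328519215727453, -0.1197312817287522], [0.11979830069630729, -0.01483912061898521, -0.9926873463732337]] [0.043658945142872094, 0.6576877055914773, 1.1364692838070505]
wrist [[424.31410106081114, 0.0, 319.07466221490847], [0.0, 424.31410106081114, 233.88704073980688], [0.0, 0.0, 1.0]] [[0.39171800070043233, 0.9200833548044357, -0.0019047674588356825], [0.8696933601013418, -0.369587564752543, 0.32716737517045374], [0.3003172777628614, -0.12981391370766482, -0.944964486361792]] [-0.6731092203767488, -0.043094102562400254, 0.38135395396889327]
```

View pics/scene0.png

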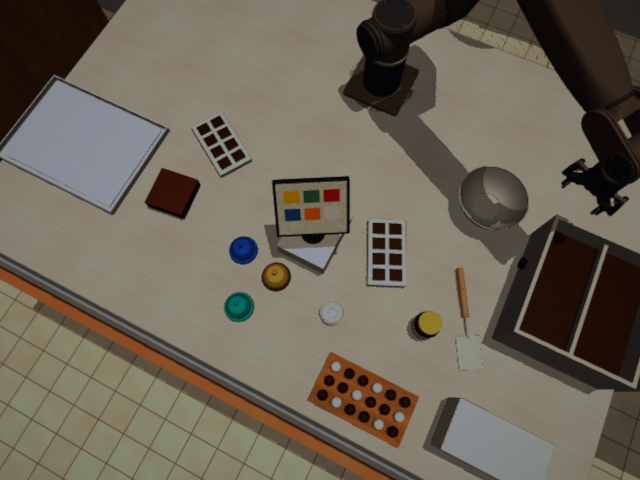

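View pics/top0.png

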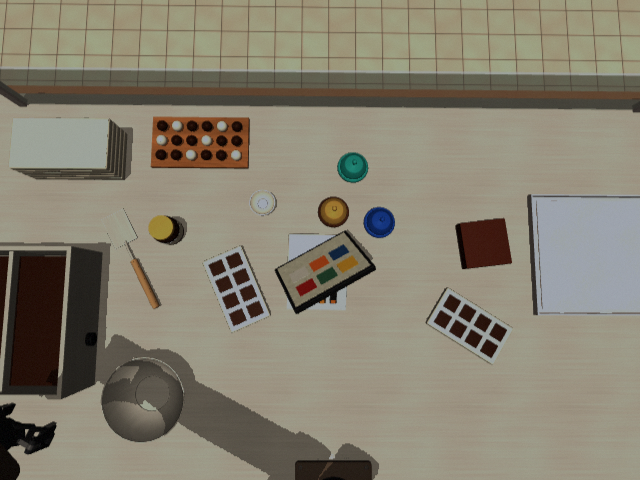

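View pics/wrist0.png

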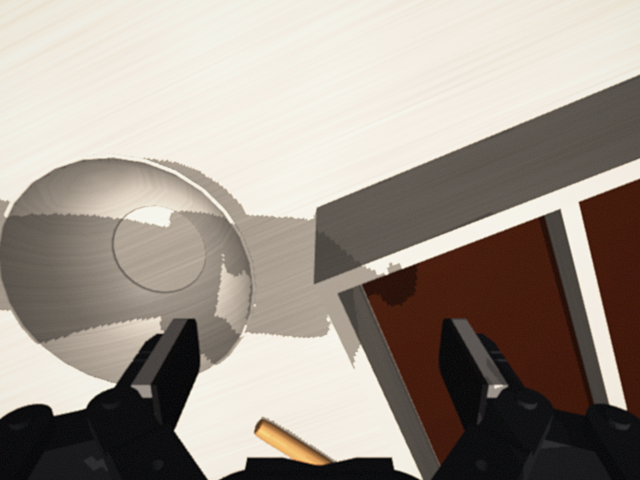

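Bell candidates in the top view are brass (334,211), blue (379,222) and turquoise (352,167). I choose the brass one and check it in a close crop.

Run:
```python
import cv2
a=cv2.imread("pics/top0.png")[185:325,260:410];b=cv2.imread("pics/scene0.png")[165:305,215:365]
import numpy as np
c=np.hstack([cv2.resize(x,(400,373),interpolation=cv2.INTER_CUBIC) for x in(a,b)])
cv2.imwrite("pics/crop0.png",np.clip(c*1.5,0,255).astype("uint8"))
```

```text
(no output)
```

View pics/crop0.png

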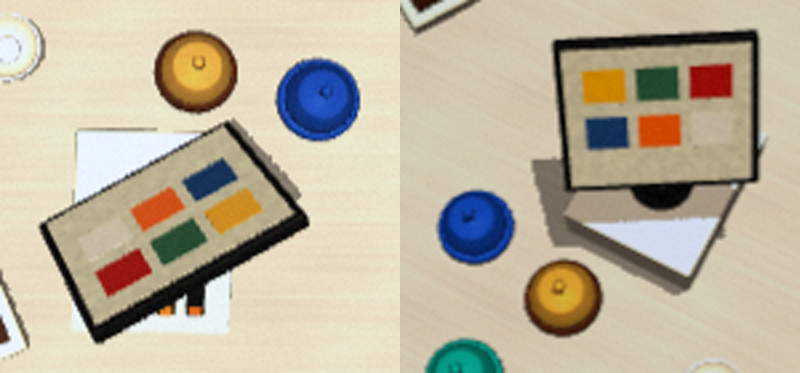

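The crop shows the brass bell, button at crop (198,63) top and (559,287) scene. The screen leans well back and is turned left. I'll zoom in further for accurate corners.

```bash
cat > h.py <<'E'
import cv2,numpy as np
def zoom(src,x0,y0,w,h,f,out,gain=1.6,step=10):
    a=src[y0:y0+h,x0:x0+w]
    a=cv2.resize(a,None,fx=f,fy=f,interpolation=cv2.INTER_CUBIC)
    a=np.clip(a*gain,0,255).astype("uint8")
    for u in range(x0-x0%step+step,x0+w,step):
        cv2.line(a,((u-x0)*f,0),((u-x0)*f,4),(0,0,255),1);cv2.putText(a,str(u),((u-x0)*f-10,14),0,.35,(255,0,255),1)
    for v in range(y0-y0%step+step,y0+h,step):
        cv2.line(a,(0,(v-y0)*f),(4,(v-y0)*f),(0,0,255),1);cv2.putText(a,str(v),(6,(v-y0)*f+4),0,.35,(255,0,255),1)
    cv2.imwrite(out,a)
E
python3 - <<'E'
from h import *
zoom(cv2.imread("pics/top0.png"),268,190,115,125,5,"pics/zt.png")
zoom(cv2.imread("pics/scene0.png"),255,170,105,118,5,"pics/zs.png")
E
```

```text
(no output)
```

View pics/zt.png

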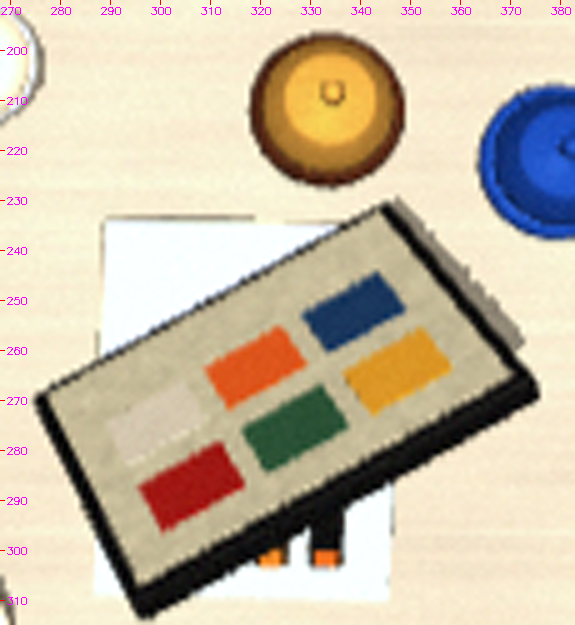

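View pics/zs.png

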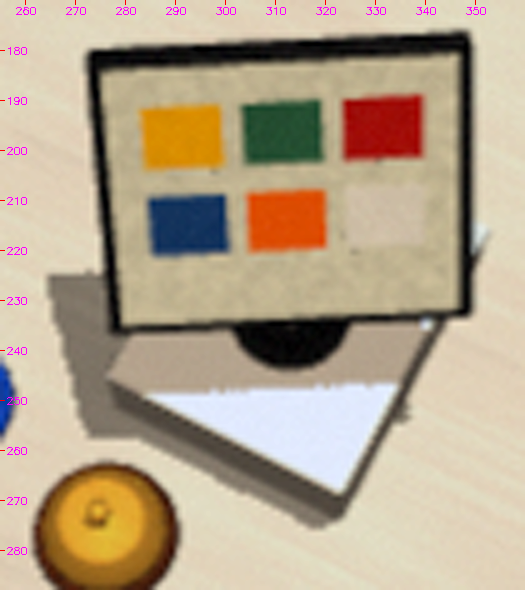

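```bash
cat > cams.py <<'E'
import numpy as np
C={'scene':(np.array([[480.1178814112713,0,314.9205481522169],[0,480.1178814112713,235.19960982941203],[0,0,1]]),np.array([[-0.44782758288239377, 0.8940768831953239, -0.008773992560274004], [0.8511610019245941, 0.42328556693142444, -0.31040985427377066], [-0.2738163706070799, -0.14647817504078062, -0.9505623280060538]]),np.array([0.21729555546456542, -0.5035372199075708, 1.579522068204838])),
'top':(np.array([[454.57009978590776,0,314.5576892513684],[0,454.57009978590776,236.79845964548804],[0,0,1]]),np.array([[0.003512846668920584, -0.999875695965365, 0.015370508321386834], [-0.9927920361579047, -0.005328519215727453, -0.1197312817287522], [0.11979830069630729, -0.01483912061898521, -0.9926873463732337]]),np.array([0.043658945142872094, 0.6576877055914773, 1.1364692838070505]))}
def proj(n,X):
    K,R,t=C[n]; p=(np.atleast_2d(X)@R.T+t)@K.T; return p[:,:2]/p[:,2:]
def Rz(a): c,s=np.cos(a),np.sin(a); return np.array([[c,-s,0],[s,c,0],[0,0,1.]])
def con(p,X): return np.array([p[0],p[1],0])+np.atleast_2d(X)@Rz(p[2]).T
def scr(p,post,tilt,F,y,U):
    n=np.array([np.cos(tilt),0,np.sin(tilt)]);u=np.array([-np.sin(tilt),0,np.cos(tilt)])
    return con(p,Rz(post)@(n*F+u*U+np.array([0,y,.16])))[0]
def ray(n,px,z):
    K,R,t=C[n]; d=R.T@np.linalg.solve(K,[*px,1]); o=-R.T@t; return o+d*(z-o[2])/d[2]
E
python3 - <<'E'
from cams import *
from scipy.optimize import least_squares
B=[('top',(334.6,207.6)),('scene',(274.4,272.8))]
print("bell",[ray(n,p,.057).round(4) for n,p in B])
F,K=.027,.013
obs=[('top',(275.6,270),(F,.095,-.03)),('top',(345.6,230.6),(F,-.095,-.03)),('top',(297,313.6),(K,.095,.13)),('top',(376,268),(K,-.095,.13)),
('scene',(277.4,236.4),(F,-.095,-.03)),('scene',(348.6,232.8),(F,.095,-.03)),('scene',(272.6,180.4),(K,-.095,.13)),('scene',(349,176.6),(K,.095,.13))]
oc=[('top',(288.8,234),1,1),('top',(287,309.4),0,1),('top',(345.8,310),0,-1),('scene',(323,268),1,1),('scene',(276.4,245.6),1,-1)]
def f(v):
    p=v[:3];r=[]
    for n,px,(a,y,u) in obs: r+=list(proj(n,scr(p,v[3],v[4],a,y,u))[0]-px)
    for n,px,fa,s in oc:
        X=[v[5],s*.075,.065] if fa else [v[5]-.158,s*.075,v[6]]
        r+=list(proj(n,con(p,X))[0]-px)
    r.append((v[6]-.035)*100); return np.array(r)
s=least_squares(f,[.65,0,0,.45,.7,.06,.03])
print(s.x.round(4));print(s.fun.round(1)); v=s.x
for n,px in B:
  b=ray(n,px,.057)
  print(np.degrees(np.arctan2(b[1]-v[1],b[0]-v[0])),np.hypot(b[1]-v[1],b[0]-v[0]))
print(proj('top',con(v[:3],[[-.0735,y,.0526] for y in(.042,.014,-.014,-.042)])))
E
```

```text
bell [array([ 0.7312, -0.0044,  0.057 ]), array([7.341e-01, 2.000e-04, 5.700e-02])]
[ 0.5793  0.04   -0.0227  0.5391  0.6503  0.0684  0.0474]
[-1.8 -0.4 -0.6 -0.8 -1.8 -0.3 -0.2 -0.6 -0.9 -0.6  0.4 -0.7 -1.4 -1.3
 -0.5 -1.5 -0.5  4.6 -0.5 -7.8  0.1 -6.8  1.8 -4.9  1.  -6.6  1.2]
-16.27265976878475 0.15821893357831562
-14.394485423468561 0.1598631312760218
[[299.7104279  295.56343774]
 [310.83497201 295.85556546]
 [321.95291809 296.14751991]
 [333.06427198 296.43930126]]
```

Run:
```python
from cams import *
from scipy.optimize import least_squares
F,K=.027,.013
obs=[('top',(275.6,270),(F,.095,-.03)),('top',(345.6,230.6),(F,-.095,-.03)),('top',(297,313.6),(K,.095,.13)),('top',(376,268),(K,-.095,.13)),
('scene',(277.4,236.4),(F,-.095,-.03)),('scene',(348.6,232.8),(F,.095,-.03)),('scene',(272.6,180.4),(K,-.095,.13)),('scene',(349,176.6),(K,.095,.13))]
oc=[('top',(288.8,234),1,1),('top',(287,309.4),0,1),('top',(345.8,310),0,-1),('scene',(323,268),1,1),('scene',(276.4,245.6),1,-1)]
orange=[('top',(322,303.2),-.014),('top',(333.2,303.2),-.042)]
def f(v,full=0):
    p=v[:3];r=[]
    for n,px,(a,y,u) in obs: r+=list(proj(n,scr(p,v[3],v[4],a,y,u))[0]-px-(v[8:10] if n=='top' else v[10:12]))
    for n,px,fa,s in oc:
        X=[v[5],s*.075,.065] if fa else [v[7],s*.075,v[6]]
        r+=list(proj(n,con(p,X))[0]-px-(v[8:10] if n=='top' else v[10:12]))
    for n,px,y in orange: r+=list(proj(n,con(p,[-.0735-.018*.906,y,.0526-.0076+.003]))[0]-px-v[8:10])
    r.append((v[6]-.035)*100); return np.array(r+list(v[8:12]))
s=least_squares(f,[.65,0,0,.45,.7,.06,.03,-.1,0,0,0,0])
v=s.x;print(s.x.round(4));print(s.fun.round(1))
def g(b): return np.r_[proj('top',[b[0],b[1],.057])[0]-v[8:10]-(334.6,207.6),proj('scene',[b[0],b[1],.057])[0]-v[10:12]-(274.4,272.8)]
b=least_squares(g,[.73,0]);print(b.x,b.fun)
b=b.x;print(np.arctan2(b[1]-v[1],b[0]-v[0]),np.hypot(b[1]-v[1],b[0]-v[0]))
```

```text
[ 0.5792  0.0399 -0.0153  0.5322  0.6494  0.0826  0.0343 -0.1071 -0.5207
 -0.4691 -0.5947 -0.9707]
[-1.2  0.1 -0.  -0.3 -1.3  0.1  0.4 -0.2 -0.3  0.4  0.9  0.2 -0.8 -0.4
  0.1 -0.6 -0.1 -0.3  0.3 -0.2  0.4  0.2  0.3  0.4 -0.8 -1.1  0.5 -0.1
  0.4  0.1 -0.1 -0.5 -0.5 -0.6 -1. ]
[ 0.73238691 -0.00281538] [-0.08677695 -0.00859707 -0.07938939 -0.05351587]
-0.2719833960035608 0.15900342853947785
```

```bash
cat >> cams.py <<'E'
from scipy.spatial.transform import Rotation as Ro
import json
P=np.array([.5792,.0399,-.0153])
def frame(yaw,tilt):
    "tool rot: x=n, z=-u (screen/rocker style), world yaw"
    n=np.array([np.cos(tilt),0,np.sin(tilt)]);u=np.array([-np.sin(tilt),0,np.cos(tilt)])
    M=np.column_stack([n,np.cross(-u,n),-u]); return Rz(yaw)@M
def spose(yaw,tilt,F=.02,y=0,U=.267):
    n=np.array([np.cos(tilt),0,np.sin(tilt)]);u=np.array([-np.sin(tilt),0,np.cos(tilt)])
    return np.array([P[0],P[1],0])+Rz(yaw)@(n*F+u*U+np.array([0,y,.16])), frame(yaw,tilt)
def cur():
    from plant import get_state
    s=get_state(); return np.array(s['eef_pos']),Ro.from_quat(s['tcp_rot']).as_matrix()
def plan(start,wps,grip):
    "wps: list of (pos,R,N)"
    p,R=start; p=p.copy();R=R.copy();rows=[]
    for q,S,N in wps:
        p0,R0=p.copy(),R.copy(); w=Ro.from_matrix(R0.T@S).as_rotvec()
        for k in range(1,N+1):
            a=k/N; pt=p0+(q-p0)*a; Rt=R0@Ro.from_rotvec(w*a).as_matrix()
            d=np.round(R.T@(pt-p)*1000,1); r=np.round(np.degrees(Ro.from_matrix(R.T@Rt).as_rotvec()),1)
            row={}
            for nme,val in zip(("x","y","z","rx","ry","rz"),[*d,*r]):
                if val: row[nme]=float(val)
            row["grip"]=grip; rows.append(row)
            p=p+R@d/1000; R=R@Ro.from_rotvec(np.radians(r)).as_matrix()
    for i in range(0,len(rows),8): print(json.dumps(rows[i:i+8]).replace(" ",""))
    print("end",p.round(4)); return p,R
E
python3 - <<'E'
from cams import *
p,R=cur()
q,S=spose(.517,.6494,U=.37)
print(q,spose(.517,.6494)[0], np.degrees(np.linalg.norm(Ro.from_matrix(R.T@S).as_rotvec())))
m=np.array([.40,.40,.50])
plan((p,R),[(m,R,10),(m,S,14),(q,S,18)],0)
E
```

```text
[ 0.3985467  -0.06281679  0.46677948] [ 0.45269141 -0.03203091  0.38474546] 52.28819795701695
[{"x":-15.0,"y":21.1,"z":-9.6,"grip":0},{"x":-15.0,"y":21.1,"z":-9.6,"grip":0},{"x":-15.1,"y":21.2,"z":-9.6,"grip":0},{"x":-15.0,"y":21.1,"z":-9.7,"grip":0},{"x":-15.0,"y":21.1,"z":-9.6,"grip":0},{"x":-15.0,"y":21.1,"z":-9.6,"grip":0},{"x":-15.0,"y":21.2,"z":-9.6,"grip":0},{"x":-15.0,"y":21.1,"z":-9.6,"grip":0}]
[{"x":-15.1,"y":21.1,"z":-9.6,"grip":0},{"x":-15.0,"y":21.1,"z":-9.7,"grip":0},{"rx":-0.9,"ry":2.6,"rz":2.6,"grip":0},{"rx":-0.8,"ry":2.5,"rz":2.5,"grip":0},{"rx":-0.9,"ry":2.6,"rz":2.6,"grip":0},{"rx":-0.9,"ry":2.6,"rz":2.6,"grip":0},{"rx":-0.8,"ry":2.5,"rz":2.5,"grip":0},{"rx":-0.9,"ry":2.6,"rz":2.6,"grip":0}]
[{"rx":-0.8,"ry":2.6,"rz":2.6,"grip":0},{"rx":-0.9,"ry":2.6,"rz":2.6,"grip":0},{"rx":-0.9,"ry":2.5,"rz":2.5,"grip":0},{"rx":-0.8,"ry":2.6,"rz":2.6,"grip":0},{"rx":-0.9,"ry":2.6,"rz":2.6,"grip":0},{"rx":-0.9,"ry":2.5,"rz":2.5,"grip":0},{"rx":-0.8,"ry":2.6,"rz":2.6,"grip":0},{"rx":-0.9,"ry":2.6,"rz":2.6,"grip":0}]
[{"x":-11.3,"y":22.3,"z":-6.3,"grip":0},{"x":-11.3,"y":22.3,"z":-6.2,"grip":0},{"x":-11.2,"y":22.4,"z":-6.3,"grip":0},{"x":-11.3,"y":22.3,"z":-6.2,"grip":0},{"x":-11.3,"y":22.3,"z":-6.3,"grip":0},{"x":-11.3,"y":22.3,"z":-6.2,"grip":0},{"x":-11.3,"y":22.3,"z":-6.3,"grip":0},{"x":-11.2,"y":22.4,"z":-6.2,"grip":0}]
[{"x":-11.3,"y":22.3,"z":-6.3,"grip":0},{"x":-11.3,"y":22.3,"z":-6.2,"grip":0},{"x":-11.3,"y":22.3,"z":-6.3,"grip":0},{"x":-11.3,"y":22.3,"z":-6.3,"grip":0},{"x":-11.2,"y":22.4,"z":-6.2,"grip":0},{"x":-11.3,"y":22.3,"z":-6.3,"grip":0},{"x":-11.3,"y":22.3,"z":-6.2,"grip":0},{"x":-11.3,"y":22.3,"z":-6.3,"grip":0}]
[{"x":-11.3,"y":22.3,"z":-6.2,"grip":0},{"x":-11.2,"y":22.3,"z":-6.3,"grip":0}]
end [ 0.3985 -0.0628  0.4668]
```

```bash
R='' ; python3 -m jog '[{"x":-30,"y":42,"z":-19},{"x":-30,"y":42,"z":-19},{"x":-30,"y":42,"z":-19},{"x":-30,"y":42,"z":-19},{"x":-30,"y":42,"z":-19},{"rx":-1.7,"ry":5.2,"rz":5.2,"grip":0},{"rx":-1.7,"ry":5.1,"rz":5.1,"grip":0},{"rx":-1.7,"ry":5.1,"rz":5.1}]' 
python3 -m jog '[{"rx":-1.7,"ry":5.2,"rz":5.2},{"rx":-1.7,"ry":5.1,"rz":5.1},{"rx":-1.7,"ry":5.1,"rz":5.1},{"rx":-1.7,"ry":5.1,"rz":5.1},{"grip":0},{"grip":0}]'
```

```text
$[0]: bad value
$[0]: bad value
```

```bash
python3 -m jog '[{"x":-26,"y":36,"z":-16.5,"grip":0},{"x":-26,"y":36,"z":-16.5,"grip":0}]'; python3 -m jog '[{"x":-20,"y":27,"z":-12,"grip":0},{"x":-20,"y":27,"z":-12,"grip":0},{"x":-20,"y":27,"z":-12,"grip":0},{"x":-20,"y":27,"z":-12,"grip":0},{"x":-18,"y":27,"z":-12,"grip":0},{"rx":-1.7,"ry":5.2,"rz":5.2,"grip":0},{"rx":-1.7,"ry":5.1,"rz":5.1,"grip":0},{"rx":-1.7,"ry":5.1,"rz":5.1,"grip":0}]'
```

```text
$[0]: bad value
$[0]: bad value
```

```bash
python3 -m jog '[{"grip":0,"x":-26,"y":36,"z":-16,"rx":0,"ry":0,"rz":0}]'; python3 -m jog '[{"x":-20,"y":27}]';  python3 -m jog --help | head
```

```text
time: 0.23
eef_pos: [0.2821, 0.5895, 0.4139]
tcp_rot: [0.833, 0.553, -0.004, 0.0]
contact_force: [0.4, -1.4, -0.6]
opening: 1.0$[0]: bad value
invalid input: not JSON, or not a number
```

```bash
python3 - <<'E'
s=open('cams.py').read()
s=s.replace('                if val: row[nme]=float(val)','                row[nme]=float(val)+0.0').replace('row={}','row={"grip":grip}').replace('            row["grip"]=grip; rows','            rows')
open('cams.py','w').write(s)
E
python3 - <<'E'
from cams import *
p,R=cur()
q,S=spose(.517,.6494,U=.37)
m=np.array([.40,.40,.50])
plan((p,R),[(m,R,8),(m,S,8),(q,S,16)],0)
E
```

```text
[{"grip":0,"x":-16.2,"y":22.7,"z":-10.8,"rx":0.0,"ry":0.0,"rz":0.0},{"grip":0,"x":-16.2,"y":22.7,"z":-10.7,"rx":0.0,"ry":0.0,"rz":0.0},{"grip":0,"x":-16.2,"y":22.7,"z":-10.8,"rx":0.0,"ry":0.0,"rz":0.0},{"grip":0,"x":-16.2,"y":22.8,"z":-10.7,"rx":0.0,"ry":0.0,"rz":0.0},{"grip":0,"x":-16.2,"y":22.7,"z":-10.8,"rx":0.0,"ry":0.0,"rz":0.0},{"grip":0,"x":-16.2,"y":22.7,"z":-10.7,"rx":0.0,"ry":0.0,"rz":0.0},{"grip":0,"x":-16.2,"y":22.7,"z":-10.8,"rx":0.0,"ry":0.0,"rz":0.0},{"grip":0,"x":-16.2,"y":22.7,"z":-10.7,"rx":0.0,"ry":0.0,"rz":0.0}]
[{"grip":0,"x":0.0,"y":0.0,"z":0.0,"rx":-1.5,"ry":4.5,"rz":4.5},{"grip":0,"x":0.0,"y":0.0,"z":0.0,"rx":-1.6,"ry":4.6,"rz":4.6},{"grip":0,"x":0.0,"y":0.0,"z":0.0,"rx":-1.5,"ry":4.5,"rz":4.5},{"grip":0,"x":0.0,"y":0.0,"z":0.0,"rx":-1.5,"ry":4.5,"rz":4.5},{"grip":0,"x":0.0,"y":0.0,"z":0.0,"rx":-1.6,"ry":4.6,"rz":4.5},{"grip":0,"x":0.0,"y":0.0,"z":0.0,"rx":-1.5,"ry":4.5,"rz":4.6},{"grip":0,"x":0.0,"y":0.0,"z":0.0,"rx":-1.6,"ry":4.5,"rz":4.5},{"grip":0,"x":0.0,"y":0.0,"z":0.0,"rx":-1.5,"ry":4.6,"rz":4.5}]
[{"grip":0,"x":-12.7,"y":25.1,"z":-7.0,"rx":0.0,"ry":0.0
[... 333 characters left out ...]
z":0.0},{"grip":0,"x":-12.8,"y":25.1,"z":-7.0,"rx":0.0,"ry":0.0,"rz":0.0},{"grip":0,"x":-12.7,"y":25.1,"z":-7.0,"rx":0.0,"ry":0.0,"rz":0.0}]
[{"grip":0,"x":-12.7,"y":25.1,"z":-7.1,"rx":0.0,"ry":0.0,"rz":0.0},{"grip":0,"x":-12.7,"y":25.1,"z":-7.0,"rx":0.0,"ry":0.0,"rz":0.0},{"grip":0,"x":-12.7,"y":25.1,"z":-7.1,"rx":0.0,"ry":0.0,"rz":0.0},{"grip":0,"x":-12.7,"y":25.1,"z":-7.0,"rx":0.0,"ry":0.0,"rz":0.0},{"grip":0,"x":-12.7,"y":25.1,"z":-7.1,"rx":0.0,"ry":0.0,"rz":0.0},{"grip":0,"x":-12.7,"y":25.1,"z":-7.0,"rx":0.0,"ry":0.0,"rz":0.0},{"grip":0,"x":-12.7,"y":25.1,"z":-7.0,"rx":0.0,"ry":0.0,"rz":0.0},{"grip":0,"x":-12.7,"y":25.1,"z":-7.1,"rx":0.0,"ry":0.0,"rz":0.0}]
end [ 0.3986 -0.0628  0.4668]
```

```bash
python3 -m jog '[{"grip":0,"x":-16,"y":23,"z":-11,"rx":0,"ry":0,"rz":0},{"grip":0,"x":-16,"y":23,"z":-11,"rx":0,"ry":0,"rz":0},{"grip":0,"x":-16,"y":23,"z":-11,"rx":0,"ry":0,"rz":0},{"grip":0,"x":-16,"y":23,"z":-11,"rx":0,"ry":0,"rz":0},{"grip":0,"x":-16,"y":23,"z":-11,"rx":0,"ry":0,"rz":0},{"grip":0,"x":-16,"y":23,"z":-11,"rx":0,"ry":0,"rz":0},{"grip":0,"x":-16,"y":23,"z":-11,"rx":0,"ry":0,"rz":0}]'
python3 -m jog '[{"grip":0,"x":-12,"y":18,"z":-10,"rx":-1.5,"ry":4.5,"rz":4.5},{"grip":0,"x":0,"y":0,"z":0,"rx":-1.5,"ry":4.5,"rz":4.5},{"grip":0,"x":0,"y":0,"z":0,"rx":-1.6,"ry":4.6,"rz":4.5},{"grip":0,"x":0,"y":0,"z":0,"rx":-1.5,"ry":4.5,"rz":4.5},{"grip":0,"x":0,"y":0,"z":0,"rx":-1.5,"ry":4.5,"rz":4.5},{"grip":0,"x":0,"y":0,"z":0,"rx":-1.6,"ry":4.6,"rz":4.6},{"grip":0,"x":0,"y":0,"z":0,"rx":-1.5,"ry":4.5,"rz":4.5},{"grip":0,"x":0,"y":0,"z":0,"rx":-1.5,"ry":4.5,"rz":4.5}]'
python3 -m jog '[{"grip":0,"x":-13,"y":25,"z":-7,"rx":0,"ry":0,"rz":0},{"grip":0,"x":-13,"y":25,"z":-7,"rx":0,"ry":0,"rz":0},{"grip":0,"x":-13,"y":25,"z":-7,"rx":0,"ry":0,"rz":0},{"grip":0,"x":-13,"y":25,"z":-7,"rx":0,"ry":0,"rz":0},{"grip":0,"x":0,"y":0,"z":0,"rx":0,"ry":0,"rz":0},{"grip":0,"x":0,"y":0,"z":0,"rx":0,"ry":0,"rz":0}]'
python3 - <<'E'
from cams import *
s=cur();q,S=spose(.517,.6494,U=.37)
print(s[0],"tgt",q,np.degrees(Ro.from_matrix(s[1].T@S).as_rotvec()))
plan(s,[(q,S,12)],0)
E
```

```text
time: 0.82
eef_pos: [0.3894, 0.42, 0.496]
tcp_rot: [0.834, 0.551, -0.0, 0.0]
contact_force: [0.1, 0.8, 0.2]
opening: 1.004
time: 1.48
eef_pos: [0.4008, 0.403, 0.5055]
tcp_rot: [0.916, 0.239, 0.312, -0.083]
contact_force: [1.3, -0.1, -0.4]
opening: 1.003
time: 1.98
eef_pos: [0.3993, 0.2863, 0.4959]
tcp_rot: [0.916, 0.24, 0.311, -0.082]
contact_force: [-0.9, 0.2, -0.4]
opening: 0.998
[0.39928606 0.28633648 0.4959327 ] tgt [ 0.3985467  -0.06281679  0.46677948] [ 0.10137452 -0.3279498  -0.28160344]
[{"grip":0,"x":-12.8,"y":25.3,"z":-6.8,"rx":0.0,"ry":0.0,"rz":0.0},{"grip":0,"x":-12.8,"y":25.4,"z":-6.8,"rx":0.0,"ry":-0.1,"rz":0.0},{"grip":0,"x":-12.8,"y":25.3,"z":-6.8,"rx":0.0,"ry":0.0,"rz":-0.1},{"grip":0,"x":-12.9,"y":25.3,"z":-6.8,"rx":0.0,"ry":0.0,"rz":0.0},{"grip":0,"x":-12.8,"y":25.3,"z":-6.8,"rx":0.0,"ry":0.0,"rz":0.0},{"grip":0,"x":-12.9,"y":25.4,"z":-6.8,"rx":0.1,"ry":-0.1,"rz":0.0},{"grip":0,"x":-12.9,"y":25.3,"z":-6.9,"rx":0.0,"ry":0.0,"rz":-0.1},{"grip":0,"x":-12.9,"y":25.2,"z":-6.8,"rx":0.0,"ry":0.0,"rz":0.0}]
[{"grip":0,"x":-12.9,"y":25.3,"z":-6.8,"rx":0.0,"ry":0.0,"rz":0.0},{"grip":0,"x":-12.9,"y":25.3,"z":-6.8,"rx":0.0,"ry":-0.1,"rz":0.0},{"grip":0,"x":-12.9,"y":25.3,"z":-6.8,"rx":0.0,"ry":0.0,"rz":-0.1},{"grip":0,"x":-13.0,"y":25.3,"z":-6.8,"rx":0.0,"ry":0.0,"rz":0.0}]
end [ 0.3986 -0.0628  0.4668]
```

Works precisely. On to pre-grasp.

```bash
python3 -m jog '[{"grip":0,"x":-13,"y":25,"z":-7,"rx":0,"ry":0,"rz":0},{"grip":0,"x":-13,"y":25,"z":-7,"rx":0,"ry":0,"rz":0},{"grip":0,"x":-13,"y":25,"z":-7,"rx":0,"ry":0,"rz":0},{"grip":0,"x":-13,"y":25,"z":-7,"rx":0,"ry":0,"rz":0},{"grip":0,"x":-13,"y":25,"z":-7,"rx":0,"ry":0,"rz":0},{"grip":0,"x":-13,"y":25,"z":-7,"rx":0,"ry":0,"rz":0},{"grip":0,"x":-13,"y":25,"z":-7,"rx":0,"ry":0,"rz":0}]'
python3 -m jog '[{"grip":0,"x":-13,"y":25,"z":-7,"rx":0,"ry":0,"rz":0},{"grip":0,"x":-13,"y":26,"z":-7,"rx":0,"ry":0,"rz":0},{"grip":0,"x":-13,"y":26,"z":-7,"rx":0,"ry":0,"rz":0},{"grip":0,"x":-13,"y":26,"z":-6,"rx":0,"ry":-0.3,"rz":-0.3},{"grip":0,"x":-12,"y":26,"z":-6,"rx":0,"ry":0,"rz":0},{"grip":0,"x":0,"y":0,"z":0,"rx":0,"ry":0,"rz":0},{"grip":0,"x":0,"y":0,"z":0,"rx":0,"ry":0,"rz":0}]'
python3 - <<'E'
from cams import *
from plant import *
import cv2
s=cur();q,S=spose(.517,.6494,U=.37)
print(s[0],"tgt",q,np.degrees(Ro.from_matrix(s[1].T@S).as_rotvec()), (s[1].T@(q-s[0]))*1000)
c=read_camera("wrist");np.savez("w1.npz",K=c["intrinsics"],R=c["R"],t=c["t"]);cv2.imwrite("pics/w1.png",np.clip(c["frame"][:,:,::-1]*1.4,0,255).astype('uint8'))
c=read_camera("top");cv2.imwrite("pics/t1.png",c["frame"][150:350,220:450,::-1].repeat(3,0).repeat(3,1))
E
```

```text
time: 2.57
eef_pos: [0.3965, 0.0844, 0.4796]
tcp_rot: [0.915, 0.242, 0.311, -0.083]
contact_force: [-0.0, -0.8, -0.2]
opening: 1.0
time: 3.15
eef_pos: [0.399, -0.0631, 0.4664]
tcp_rot: [0.916, 0.242, 0.309, -0.081]
contact_force: [-0.8, -0.7, 0.9]
opening: 1.002
[ 0.39898153 -0.06307034  0.46641248] tgt [ 0.3985467  -0.06281679  0.46677948] [ 0.05362638 -0.0012042  -0.01166601] [ 0.02060195 -0.43492816 -0.4454939 ]
```

View pics/w1.png

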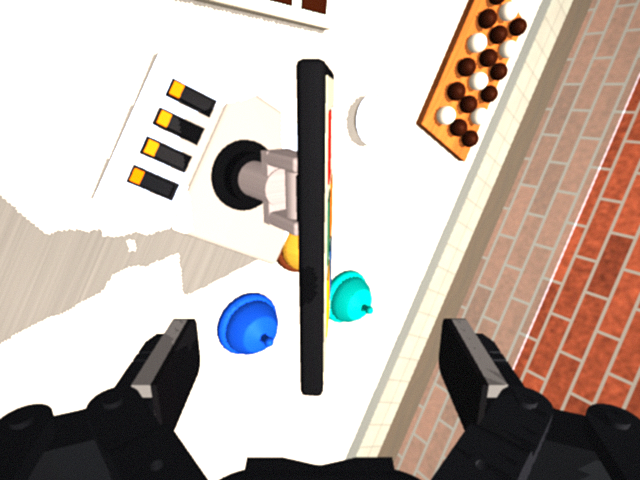

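View pics/t1.png

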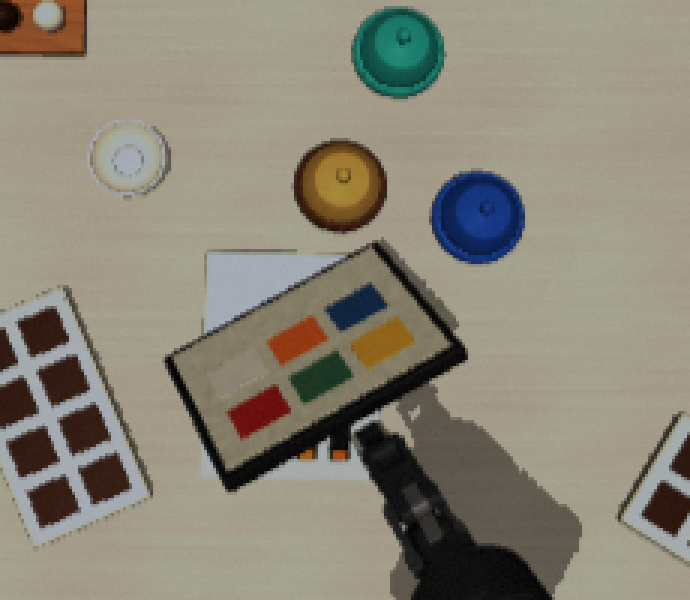

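Run:
```python
from cams import *
from h import zoom
d=np.load("w1.npz");C['w']=(d['K'],d['R'],d['t'])
p=P
pt=lambda F,y,U:scr(p,.5322,.6494,F,y,U)
print(proj('w',[pt(F,y,.13) for y in(.095,-.095) for F in(.013,.027)]).round(1))
cs=[[-.0735+dx*.906,y,.0526+dx*.423+.0] for y in(.042,.014,-.014,-.042) for dx in(-.018,.018)]
print(proj('w',con(p,cs)).round(0).tolist())
print(proj('w',[[.7324,-.0028,.057]]))
import cv2
zoom(cv2.imread("pics/w1.png"),90,40,210,170,3,"pics/w1z.png",.8,20)
```

```text
[[303.9  59.3]
 [334.6  59.3]
 [307.7 399. ]
 [330.9 399. ]]
[[168.0, 88.0], [206.0, 108.0], [155.0, 117.0], [194.0, 136.0], [142.0, 146.0], [181.0, 164.0], [129.0, 175.0], [169.0, 192.0]]
[[324.79907695 253.84224011]]
```

View pics/w1z.png

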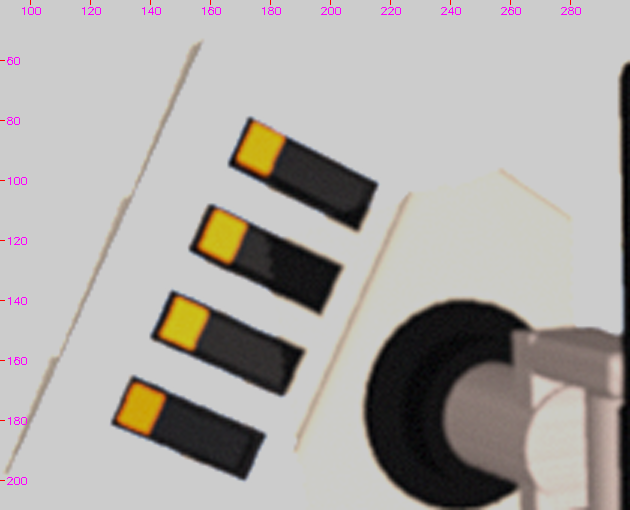

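Fit confirmed: the projected rockers and screen edge lie within a few px. Advancing 103 mm to pinch.

```bash
python3 -m jog '[{"grip":0,"x":0,"y":0,"z":20,"rx":0,"ry":0,"rz":0},{"grip":0,"x":0,"y":0,"z":20,"rx":0,"ry":0,"rz":0},{"grip":0,"x":0,"y":0,"z":20,"rx":0,"ry":0,"rz":0},{"grip":0,"x":0,"y":0,"z":20,"rx":0,"ry":0,"rz":0},{"grip":0,"x":0,"y":0,"z":14,"rx":0,"ry":0,"rz":0},{"grip":0,"x":0,"y":0,"z":8,"rx":0,"ry":0,"rz":0},{"grip":0.5,"x":0,"y":0,"z":0,"rx":0,"ry":0,"rz":0},{"grip":0.5,"x":0,"y":0,"z":0,"rx":0,"ry":0,"rz":0}]' 60
python3 -m jog '[{"grip":0.7,"x":0,"y":0,"z":0,"rx":0,"ry":0,"rz":0},{"grip":0.7,"x":0,"y":0,"z":0,"rx":0,"ry":0,"rz":0},{"grip":0.7,"x":0,"y":0,"z":0,"rx":0,"ry":0,"rz":0},{"grip":0.7,"x":0,"y":0,"z":0,"rx":0,"ry":0,"rz":0}]' 60
python3 - <<'E'
from cams import *
from plant import *
import cv2
s=cur();q,S=spose(.517,.6494)
print(s[0],"tgt",q,np.degrees(Ro.from_matrix(s[1].T@S).as_rotvec()), (s[1].T@(q-s[0]))*1000)
c=read_camera("wrist");cv2.imwrite("pics/w2.png",np.clip(c["frame"][:,:,::-1]*1.4,0,255).astype('uint8'))
E
```

```text
time: 3.92
eef_pos: [0.4523, -0.0308, 0.3856]
tcp_rot: [0.916, 0.244, 0.309, -0.081]
contact_force: [0.6, -0.6, -0.2]
opening: 0.752
time: 4.25
eef_pos: [0.4521, -0.032, 0.3861]
tcp_rot: [0.916, 0.243, 0.309, -0.081]
contact_force: [1.0, 0.2, -0.4]
opening: 0.3
[ 0.45213774 -0.0319992   0.38609067] tgt [ 0.45269141 -0.03203091  0.38474546] [ 0.09497171 -0.08843557  0.1545983 ] [-0.44550311  0.29778227  1.35277697]
```

View pics/w2.png

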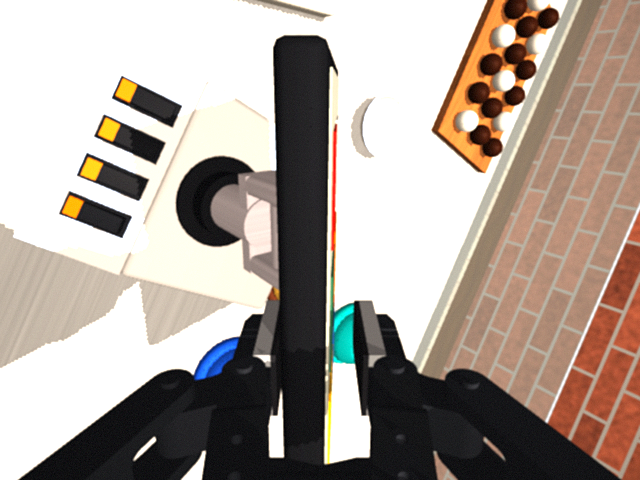

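```bash
python3 -m jog '[{"grip":0.8,"x":0,"y":0,"z":0,"rx":0,"ry":0,"rz":0},{"grip":0.85,"x":0,"y":0,"z":0,"rx":0,"ry":0,"rz":0},{"grip":0.9,"x":0,"y":0,"z":0,"rx":0,"ry":0,"rz":0},{"grip":1,"x":0,"y":0,"z":0,"rx":0,"ry":0,"rz":0},{"grip":1,"x":0,"y":0,"z":0,"rx":0,"ry":0,"rz":0},{"grip":1,"x":0,"y":0,"z":0,"rx":0,"ry":0,"rz":0}]' 60
python3 - <<'E'
from cams import *
from plant import *
import cv2
s=get_state();print(s["wrist_torque"])
c=read_camera("wrist");cv2.imwrite("pics/w3.png",np.clip(c["frame"][:,:,::-1]*1.4,0,255).astype('uint8'))
st=cur()
N=22;w=[]
a0,t0,a1,t1=.517,.6494,-.272,.349
# grasp pose relative to the modelled slab
q,S=spose(a0,t0); dp=S.T@(st[0]-q); dR=S.T@st[1]
for k in range(1,N+1):
    f=k/N; q,S=spose(a0+(a1-a0)*f,t0+(t1-t0)*f); w.append((q+S@dp,S@dR,1))
plan(st,w,1)
E
```

```text
time: 4.8
eef_pos: [0.4524, -0.0318, 0.3856]
tcp_rot: [0.916, 0.243, 0.309, -0.081]
contact_force: [1.9, 0.3, -0.3]
opening: 0.158
[ 0.26039722 -0.320697   -0.18899616]
[{"grip":1,"x":3.7,"y":-5.1,"z":0.4,"rx":-1.2,"ry":-0.8,"rz":1.6},{"grip":1,"x":3.8,"y":-5.0,"z":0.3,"rx":-1.2,"ry":-0.8,"rz":1.7},{"grip":1,"x":3.7,"y":-4.9,"z":0.4,"rx":-1.2,"ry":-0.8,"rz":1.7},{"grip":1,"x":3.8,"y":-4.7,"z":0.4,"rx":-1.2,"ry":-0.7,"rz":1.7},{"grip":1,"x":3.7,"y":-4.7,"z":0.3,"rx":-1.1,"ry":-0.8,"rz":1.7},{"grip":1,"x":3.8,"y":-4.5,"z":0.4,"rx":-1.2,"ry":-0.8,"rz":1.7},{"grip":1,"x":3.7,"y":-4.5,"z":0.3,"rx":-1.0,"ry":-0.8,"rz":1.7},{"grip":1,"x":3.7,"y":-4.3,"z":0.4,"rx":-1.1,"ry":-0.8,"rz":1.8}]
[{"grip":1,"x":3.8,"y":-4.1,"z":0.4,"rx":-1.1,"ry":-0.8,"rz":1.8},{"grip":1,"x":3.7,"y":-4.1,"z":0.3,"rx":-1.0,"ry":-0.8,"rz":1.7},{"grip":1,"x":3.7,"y":-4.0,"z":0.3,"rx":-1.0,"ry":-0.7,"rz":1.8},{"grip":1,"x":3.8,"y":-3.8,"z":0.4,"rx":-1.0,"ry":-0.8,"rz":1.8},{"grip":1,"x":3.7,"y":-3.7,"z":0.3,"rx":-0.9,"ry":-0.8,"rz":1.9},{"grip":1,"x":3.7,"y":-3.6,"z":0.4,"rx":-0.9,"ry":-0.8,"rz":1.8},{"grip":1,"x":3.8,"y":-3.4,"z":0.3,"rx":-0.9,"ry":-0.8,"rz":1.8},{"grip":1,"x":3.7,"y":-3.4,"z":0.4,"rx":-0.9,"ry":-0.8,"rz":1.9}]
[{"grip":1,"x":3.7,"y":-3.2,"z":0.3,"rx":-0.8,"ry":-0.8,"rz":1.9},{"grip":1,"x":3.7,"y":-3.1,"z":0.3,"rx":-0.9,"ry":-0.7,"rz":1.9},{"grip":1,"x":3.8,"y":-2.9,"z":0.4,"rx":-0.8,"ry":-0.8,"rz":1.8},{"grip":1,"x":3.7,"y":-2.9,"z":0.3,"rx":-0.7,"ry":-0.8,"rz":1.9},{"grip":1,"x":3.7,"y":-2.7,"z":0.3,"rx":-0.8,"ry":-0.8,"rz":2.0},{"grip":1,"x":3.7,"y":-2.6,"z":0.4,"rx":-0.7,"ry":-0.8,"rz":1.9}]
end [0.5096 0.0597 0.4186]
```

View pics/w3.png

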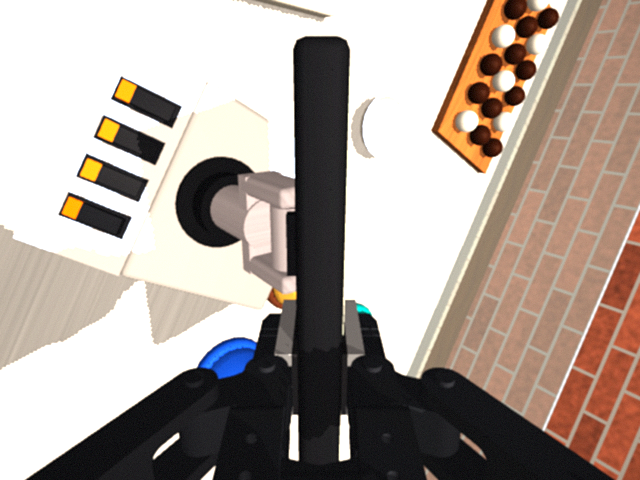

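```bash
python3 -m jog '[{"grip":1,"x":3.7,"y":-5.1,"z":0.4,"rx":-1.2,"ry":-0.8,"rz":1.6},{"grip":1,"x":3.8,"y":-5.0,"z":0.3,"rx":-1.2,"ry":-0.8,"rz":1.7},{"grip":1,"x":3.7,"y":-4.9,"z":0.4,"rx":-1.2,"ry":-0.8,"rz":1.7},{"grip":1,"x":3.8,"y":-4.7,"z":0.4,"rx":-1.2,"ry":-0.7,"rz":1.7},{"grip":1,"x":3.7,"y":-4.7,"z":0.3,"rx":-1.1,"ry":-0.8,"rz":1.7},{"grip":1,"x":3.8,"y":-4.5,"z":0.4,"rx":-1.2,"ry":-0.8,"rz":1.7},{"grip":1,"x":3.7,"y":-4.5,"z":0.3,"rx":-1.0,"ry":-0.8,"rz":1.7},{"grip":1,"x":3.7,"y":-4.3,"z":0.4,"rx":-1.1,"ry":-0.8,"rz":1.8}]' 80
python3 - <<'E'
from cams import *
from plant import *
import cv2
s=get_state();print(s["wrist_torque"],s["eef_pos"])
c=read_camera("wrist");cv2.imwrite("pics/w4.png",np.clip(c["frame"][:,:,::-1]*1.4,0,255).astype('uint8'))
E
```

```text
time: 5.52
eef_pos: [0.462, 0.0134, 0.4008]
tcp_rot: [0.957, 0.112, 0.265, -0.03]
contact_force: [-1.7, 1.3, 2.1]
opening: 0.154
[ 0.57367058 -0.03443388  0.45154947] [0.46196355 0.01340731 0.40078534]
```

View pics/w4.png

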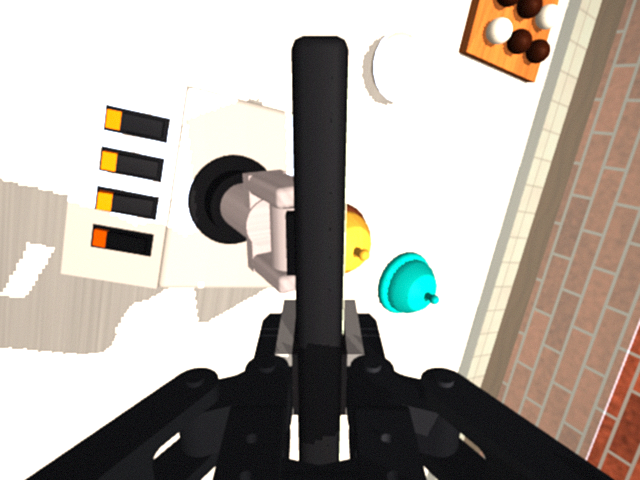

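The screen turns with the gripper, with low force and no slip. Continuing.

```bash
python3 -m jog '[{"grip":1,"x":3.8,"y":-4.1,"z":0.4,"rx":-1.1,"ry":-0.8,"rz":1.8},{"grip":1,"x":3.7,"y":-4.1,"z":0.3,"rx":-1.0,"ry":-0.8,"rz":1.7},{"grip":1,"x":3.7,"y":-4.0,"z":0.3,"rx":-1.0,"ry":-0.7,"rz":1.8},{"grip":1,"x":3.8,"y":-3.8,"z":0.4,"rx":-1.0,"ry":-0.8,"rz":1.8},{"grip":1,"x":3.7,"y":-3.7,"z":0.3,"rx":-0.9,"ry":-0.8,"rz":1.9},{"grip":1,"x":3.7,"y":-3.6,"z":0.4,"rx":-0.9,"ry":-0.8,"rz":1.8},{"grip":1,"x":3.8,"y":-3.4,"z":0.3,"rx":-0.9,"ry":-0.8,"rz":1.8},{"grip":1,"x":3.7,"y":-3.4,"z":0.4,"rx":-0.9,"ry":-0.8,"rz":1.9}]'
python3 -m jog '[{"grip":1,"x":3.7,"y":-3.2,"z":0.3,"rx":-0.8,"ry":-0.8,"rz":1.9},{"grip":1,"x":3.7,"y":-3.1,"z":0.3,"rx":-0.9,"ry":-0.7,"rz":1.9},{"grip":1,"x":3.8,"y":-2.9,"z":0.4,"rx":-0.8,"ry":-0.8,"rz":1.8},{"grip":1,"x":3.7,"y":-2.9,"z":0.3,"rx":-0.7,"ry":-0.8,"rz":1.9},{"grip":1,"x":3.7,"y":-2.7,"z":0.3,"rx":-0.8,"ry":-0.8,"rz":2.0},{"grip":1,"x":3.7,"y":-2.6,"z":0.4,"rx":-0.7,"ry":-0.8,"rz":1.9},{"grip":1,"x":0,"y":0,"z":0,"rx":0,"ry":0,"rz":0},{"grip":1,"x":0,"y":0,"z":0,"rx":0,"ry":0,"rz":0}]'
python3 - <<'E'
from cams import *
from plant import *
from h import zoom
import cv2
s=cur();q,S=spose(-.272,.349)
print(s[0],"tgt",q,np.degrees(Ro.from_matrix(s[1].T@S).as_rotvec()), (s[1].T@(q-s[0]))*1000, get_state()["wrist_torque"])
c=read_camera("wrist");cv2.imwrite("pics/w5.png",np.clip(c["frame"][:,:,::-1]*1.4,0,255).astype('uint8'))
zoom(read_camera("top")["frame"][:,:,::-1],260,190,130,130,4,"pics/t5.png")
E
```

```text
time: 6.23
eef_pos: [0.4859, 0.0465, 0.4129]
tcp_rot: [0.976, -0.026, 0.214, 0.006]
contact_force: [-4.7, 4.8, 5.6]
opening: 0.154
time: 6.9
eef_pos: [0.5095, 0.0609, 0.42]
tcp_rot: [0.976, -0.132, 0.172, 0.023]
contact_force: [-2.5, 5.8, 7.4]
opening: 0.151
[0.50949879 0.06085127 0.41998765] tgt [0.50935719 0.05938004 0.41774311] [-0.11886034 -0.02800262  0.19732948] [-0.53037001  1.45793068  2.1944693 ] [1.10948993 0.48425649 0.26211379]
```

View pics/w5.png

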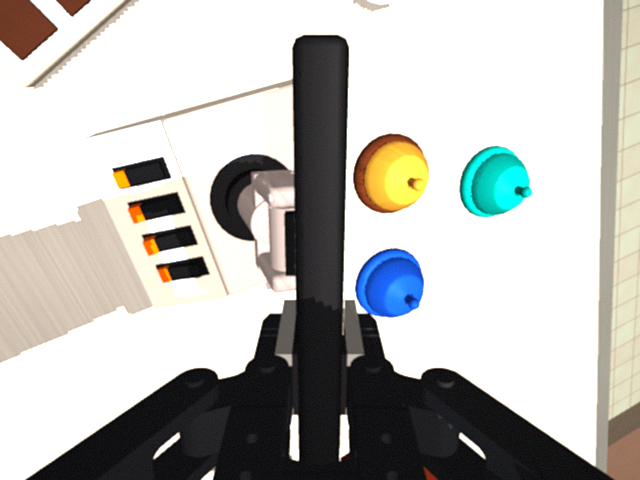

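View pics/t5.png

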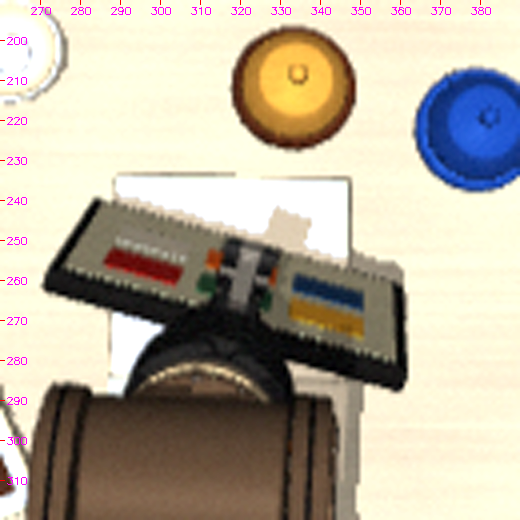

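Pinched at target yaw and tilt. Release and back off.

```bash
python3 -m jog '[{"grip":0.7,"x":0,"y":0,"z":0,"rx":0,"ry":0,"rz":0},{"grip":0.5,"x":0,"y":0,"z":0,"rx":0,"ry":0,"rz":0},{"grip":0.4,"x":0,"y":0,"z":0,"rx":0,"ry":0,"rz":0},{"grip":0.4,"x":0,"y":0,"z":-15,"rx":0,"ry":0,"rz":0},{"grip":0.4,"x":0,"y":0,"z":-25,"rx":0,"ry":0,"rz":0},{"grip":0.4,"x":0,"y":0,"z":-25,"rx":0,"ry":0,"rz":0},{"grip":0.4,"x":0,"y":0,"z":-25,"rx":0,"ry":0,"rz":0},{"grip":0.4,"x":0,"y":0,"z":-15,"rx":0,"ry":0,"rz":0}]'
python3 - <<'E'
from cams import *
from plant import *
import cv2
c=read_camera("wrist");np.savez("w6.npz",K=c["intrinsics"],R=c["R"],t=c["t"]);cv2.imwrite("pics/w6.png",np.clip(c["frame"][:,:,::-1]*1.3,0,255).astype('uint8'))
C['w']=(c["intrinsics"],c["R"],c["t"])
q=-.272+.0153
print(proj('w',[scr(P,q,.349,F,y,.13) for y in(.095,-.095) for F in(.013,.027)]).round(1))
print(proj('w',[scr(P,q,.349,F,y,-.03) for y in(.095,-.095) for F in(.013,.027)]).round(1))
print(cur()[0])
E
```

```text
time: 7.67
eef_pos: [0.4742, 0.0694, 0.5193]
tcp_rot: [0.976, -0.132, 0.174, 0.025]
contact_force: [1.4, 0.7, 0.5]
opening: 0.598
[[301.2  60.7]
 [331.1  60.8]
 [304.5 393.6]
 [327.3 393.6]]
[[308.3  71.6]
 [325.3  71.7]
 [309.3 280.9]
 [323.7 280.9]]
[0.4740568  0.06959702 0.52214599]
```

View pics/w6.png

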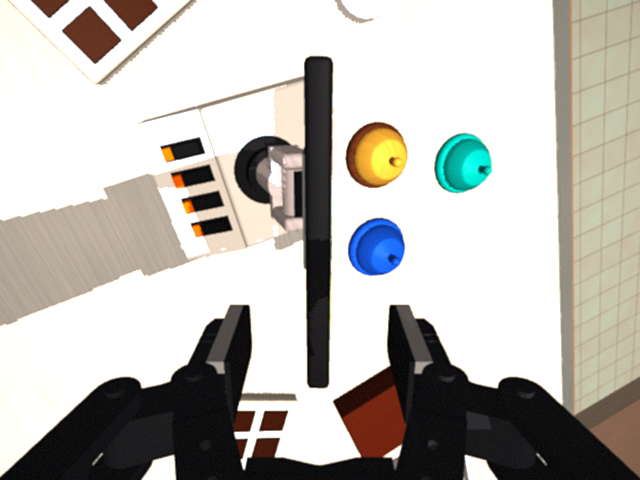

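```bash
cat >> cams.py <<'E'
SY=[None,.042,.014,-.014,-.042]
def rpose(i,far,off=0,ds=0):
    tilt=np.radians(15 if far else 36); s=(13.8 if far else -13.8)/1000+ds; h=.0016+off
    a=np.radians(25)
    X=con(P,[-.0735+s*np.cos(a)-h*np.sin(a),SY[i],.0526+s*np.sin(a)+h*np.cos(a)])[0]
    S=frame(P[2],tilt); return X-S[:,2]*.173,S
E
python3 - <<'E'
from cams import *
s=cur()
a,A=rpose(1,True,.05)
m=np.array([.40,.075,.45]);
print(a,rpose(3,False,.0))
m2=np.array([.41,.079,.34])
plan(s,[(m,s[1],4),(m2,A,5),(a,A,5)],1)
E
```

```text
[0.45228176 0.08384692 0.27230278] (array([0.39063777, 0.02878359, 0.1881779 ]), array([[ 0.8089223 , -0.0152994 ,  0.58771646],
       [-0.01237748, -0.99988296, -0.00899276],
       [ 0.58778525,  0.        , -0.80901699]]))
[{"grip":1,"x":-23.4,"y":3.6,"z":10.5,"rx":0.0,"ry":0.0,"rz":0.0},{"grip":1,"x":-23.3,"y":3.6,"z":10.6,"rx":0.0,"ry":0.0,"rz":0.0},{"grip":1,"x":-23.4,"y":3.6,"z":10.5,"rx":0.0,"ry":0.0,"rz":0.0},{"grip":1,"x":-23.4,"y":3.6,"z":10.6,"rx":0.0,"ry":0.0,"rz":0.0},{"grip":1,"x":-6.1,"y":-1.3,"z":21.2,"rx":0.9,"ry":-1.1,"rz":-2.8},{"grip":1,"x":-5.6,"y":-1.3,"z":21.3,"rx":0.9,"ry":-1.1,"rz":-2.7},{"grip":1,"x":-5.1,"y":-1.2,"z":21.5,"rx":0.9,"ry":-1.1,"rz":-2.8},{"grip":1,"x":-4.7,"y":-1.1,"z":21.6,"rx":0.9,"ry":-1.0,"rz":-2.8}]
[{"grip":1,"x":-4.2,"y":-1.0,"z":21.6,"rx":0.9,"ry":-1.1,"rz":-2.8},{"grip":1,"x":4.6,"y":-1.1,"z":15.3,"rx":0.0,"ry":0.0,"rz":0.0},{"grip":1,"x":4.7,"y":-1.1,"z":15.2,"rx":0.0,"ry":0.0,"rz":0.0},{"grip":1,"x":4.6,"y":-1.1,"z":15.3,"rx":0.0,"ry":0.0,"rz":0.0},{"grip":1,"x":4.7,"y":-1.1,"z":15.3,"rx":0.0,"ry":0.0,"rz":0.0},{"grip":1,"x":4.6,"y":-1.1,"z":15.2,"rx":0.0,"ry":0.0,"rz":0.0}]
end [0.4523 0.0838 0.2723]
```

```bash
python3 -m jog '[{"grip":1,"x":-23.4,"y":3.6,"z":10.5,"rx":0.0,"ry":0.0,"rz":0.0},{"grip":1,"x":-23.3,"y":3.6,"z":10.6,"rx":0.0,"ry":0.0,"rz":0.0},{"grip":1,"x":-23.4,"y":3.6,"z":10.5,"rx":0.0,"ry":0.0,"rz":0.0},{"grip":1,"x":-23.4,"y":3.6,"z":10.6,"rx":0.0,"ry":0.0,"rz":0.0},{"grip":1,"x":-6.1,"y":-1.3,"z":21.2,"rx":0.9,"ry":-1.1,"rz":-2.8},{"grip":1,"x":-5.6,"y":-1.3,"z":21.3,"rx":0.9,"ry":-1.1,"rz":-2.7},{"grip":1,"x":-5.1,"y":-1.2,"z":21.5,"rx":0.9,"ry":-1.1,"rz":-2.8},{"grip":1,"x":-4.7,"y":-1.1,"z":21.6,"rx":0.9,"ry":-1.0,"rz":-2.8}]' 40
python3 -m jog '[{"grip":1,"x":-4.2,"y":-1.0,"z":21.6,"rx":0.9,"ry":-1.1,"rz":-2.8},{"grip":1,"x":0,"y":0,"z":0,"rx":0,"ry":0,"rz":0}]'
python3 - <<'E'
from cams import *
from plant import *
import cv2
s=cur(); a,A=rpose(1,True,.05)
print(s[0], (s[1].T@(a-s[0])*1000).round(1),np.degrees(Ro.from_matrix(s[1].T@A).as_rotvec()).round(2))
c=read_camera("wrist");np.savez("w7.npz",K=c["intrinsics"],R=c["R"],t=c["t"]);cv2.imwrite("pics/w7.png",np.clip(c["frame"][:,:,::-1]*1.1,0,255).astype('uint8'))
C['w']=(c["intrinsics"],c["R"],c["t"])
cs=[[-.0735+dx*.906,y,.0526+dx*.423+.0] for y in(.042,.014,-.014,-.042) for dx in(-.018,.018)]
print(proj('w',con(P,cs)).round(0).tolist())
print(proj('w',[s[0]+s[1][:,2]*.173]))
E
```

```text
time: 8.38
eef_pos: [0.407, 0.0782, 0.355]
tcp_rot: [0.99, -0.031, 0.135, 0.006]
contact_force: [-0.1, -0.2, -0.7]
opening: -0.003
time: 8.55
eef_pos: [0.4076, 0.079, 0.3292]
tcp_rot: [0.993, -0.007, 0.121, 0.001]
contact_force: [-1.5, 0.2, 0.2]
opening: -0.0
[0.40757336 0.07898628 0.32919654] [29.7 -5.5 65.9] [-0.05  1.11  0.04]
[[337.0, 214.0], [393.0, 217.0], [336.0, 254.0], [390.0, 258.0], [336.0, 292.0], [388.0, 296.0], [335.0, 327.0], [386.0, 332.0]]
[[318.63235196 318.34627596]]
```

View pics/w7.png

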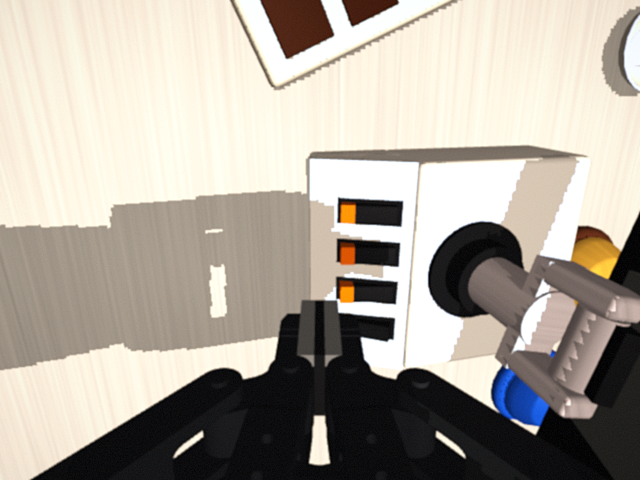

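```bash
python3 -m jog '[{"grip":1,"x":10,"y":-2,"z":22,"rx":0,"ry":0.6,"rz":0},{"grip":1,"x":10,"y":-2,"z":22,"rx":0,"ry":0.5,"rz":0},{"grip":1,"x":10,"y":-2,"z":22,"rx":0,"ry":0,"rz":0},{"grip":1,"x":0,"y":0,"z":0,"rx":0,"ry":0,"rz":0},{"grip":1,"x":0,"y":0,"z":0,"rx":0,"ry":0,"rz":0}]'
cat > chk.py <<'E'
import sys
from cams import *
from plant import *
i,far,off,N=int(sys.argv[1]),sys.argv[2]=='far',float(sys.argv[3])/1000,int(sys.argv[4])
ds=0 if far else .0018
s=cur(); a,A=rpose(i,far,off,ds)
print(s[0],"err",(s[1].T@(a-s[0])*1000).round(1),np.degrees(Ro.from_matrix(s[1].T@A).as_rotvec()).round(2),"F",get_state()["contact_force"].round(1))
t=s[0]+s[1][:,2]*.173-rpose(i,far,0,ds)[0]-rpose(i,far,0,ds)[1][:,2]*.173
print("h of tip over target",(t@con([0,0,P[2]],[-.4226,0,.9063])[0]*1000).round(1))
if N: plan(s,[(a,A,N)],1)
E
python3 chk.py 1 far 12 4
```

```text
time: 9.02
eef_pos: [0.4561, 0.0844, 0.2793]
tcp_rot: [0.991, -0.008, 0.136, 0.001]
contact_force: [-0.4, -0.2, -0.2]
opening: -0.002
[0.45606102 0.08443538 0.27934668] err [ 0.7  0.7 43.3] [-0.01 -0.61 -0.03] F [-0.4 -0.2 -0.2]
h of tip over target 54.5
[{"grip":1,"x":0.2,"y":0.2,"z":10.8,"rx":0.0,"ry":-0.2,"rz":0.0},{"grip":1,"x":0.2,"y":0.1,"z":10.8,"rx":0.0,"ry":-0.1,"rz":0.0},{"grip":1,"x":0.2,"y":0.2,"z":10.8,"rx":0.0,"ry":-0.2,"rz":0.0},{"grip":1,"x":0.3,"y":0.2,"z":10.9,"rx":0.0,"ry":-0.1,"rz":0.0}]
end [0.4684 0.0836 0.2378]
```

```bash
python3 -m jog '[{"grip":1,"x":0.2,"y":0.2,"z":10.8,"rx":0.0,"ry":-0.2,"rz":0.0},{"grip":1,"x":0.2,"y":0.1,"z":10.8,"rx":0.0,"ry":-0.1,"rz":0.0},{"grip":1,"x":0.2,"y":0.2,"z":10.8,"rx":0.0,"ry":-0.2,"rz":0.0},{"grip":1,"x":0.3,"y":0.2,"z":10.9,"rx":0.0,"ry":-0.1,"rz":0.0},{"grip":1,"x":0,"y":0,"z":0,"rx":0,"ry":0,"rz":0}]'
python3 chk.py 1 far 0 0
python3 -m jog '[{"grip":1,"x":0.3,"y":0,"z":2,"rx":0,"ry":0,"rz":0},{"grip":1,"x":0.3,"y":0,"z":2,"rx":0,"ry":0,"rz":0},{"grip":1,"x":0.3,"y":0,"z":2,"rx":0,"ry":0,"rz":0},{"grip":1,"x":0,"y":0,"z":0,"rx":0,"ry":0,"rz":0}]'
python3 chk.py 1 far 0 0
python3 - <<'E'
from cams import *
from plant import *
import cv2
c=read_camera("wrist");cv2.imwrite("pics/w8.png",np.clip(c["frame"][:,:,::-1]*1.1,0,255).astype('uint8'))
E
```

```text
time: 9.43
eef_pos: [0.4678, 0.0836, 0.2383]
tcp_rot: [0.991, -0.008, 0.131, 0.001]
contact_force: [-0.1, -0.8, -0.4]
opening: -0.002
[0.46780569 0.0835799  0.23826279] err [ 2.5 -0.  12.3] [-0.02 -0.09 -0.02] F [-0.1 -0.8 -0.4]
h of tip over target 12.5
time: 9.77
eef_pos: [0.4706, 0.0837, 0.2329]
tcp_rot: [0.991, -0.008, 0.132, 0.001]
contact_force: [-0.1, 0.6, 0.6]
opening: -0.0
[0.47063574 0.08367239 0.23294016] err [1.1 0.1 6.5] [-0.03 -0.17  0.  ] F [-0.1  0.6  0.6]
h of tip over target 6.5
```

View pics/w8.png

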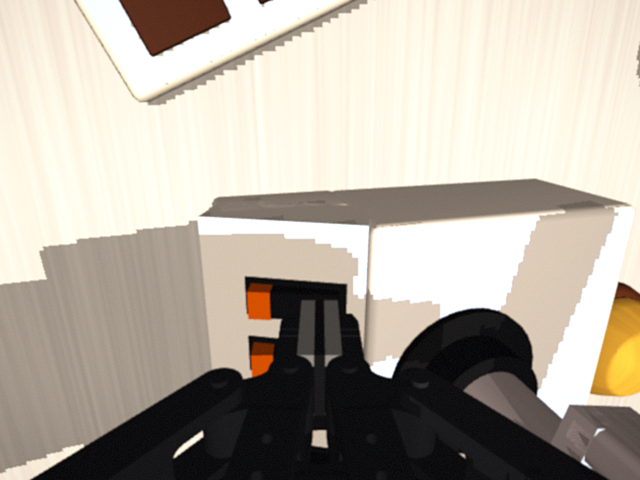

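```bash
python3 -m jog '[{"grip":1,"x":2,"y":0,"z":1.5,"rx":0,"ry":0,"rz":0},{"grip":1,"x":0.5,"y":0,"z":1.5,"rx":0,"ry":0,"rz":0},{"grip":1,"x":0.3,"y":0,"z":1,"rx":0,"ry":0,"rz":0},{"grip":1,"x":0,"y":0,"z":0,"rx":0,"ry":0,"rz":0}]'
python3 -m jog '[{"grip":1,"x":0.2,"y":0,"z":1,"rx":0,"ry":0,"rz":0},{"grip":1,"x":0.2,"y":0,"z":1,"rx":0,"ry":0,"rz":0},{"grip":1,"x":0,"y":0,"z":0,"rx":0,"ry":0,"rz":0}]'
python3 chk.py 1 far 0 0
python3 - <<'E'
from cams import *
from plant import *
import cv2
c=read_camera("wrist");cv2.imwrite("pics/w9.png",np.clip(c["frame"][150:,100:500,::-1]*1.3,0,255).astype('uint8'))
E
```

```text
time: 10.15
eef_pos: [0.4745, 0.0836, 0.2292]
tcp_rot: [0.991, -0.008, 0.132, 0.001]
contact_force: [0.3, -0.3, 1.0]
opening: 0.002
time: 10.4
eef_pos: [0.4755, 0.0836, 0.2277]
tcp_rot: [0.991, -0.008, 0.132, 0.001]
contact_force: [-0.8, -0.3, 2.7]
opening: 0.004
[0.47548048 0.08360597 0.22769548] err [-2.2  0.1  0.1] [-0.04 -0.14 -0.  ] F [-0.8 -0.3  2.7]
h of tip over target -0.3
```

View pics/w9.png

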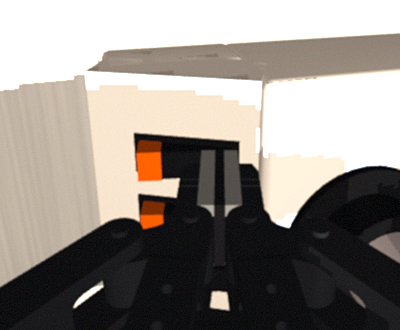

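Contact is at about 3 N. Press on until the stop shows in the force.

```bash
python3 -m jog '[{"grip":1,"x":0.2,"y":0,"z":1,"rx":0,"ry":0,"rz":0},{"grip":1,"x":0,"y":0,"z":0,"rx":0,"ry":0,"rz":0}]'
python3 -m jog '[{"grip":1,"x":0.2,"y":0,"z":1,"rx":0,"ry":0,"rz":0},{"grip":1,"x":0,"y":0,"z":0,"rx":0,"ry":0,"rz":0}]'
python3 chk.py 1 far 0 0
python3 - <<'E'
from cams import *
from plant import *
import cv2
c=read_camera("wrist");cv2.imwrite("pics/w10.png",np.clip(c["frame"][150:,100:500,::-1]*1.3,0,255).astype('uint8'))
E
```

```text
time: 10.62
eef_pos: [0.4759, 0.0836, 0.2275]
tcp_rot: [0.991, -0.007, 0.131, 0.001]
contact_force: [-5.9, -0.7, 10.2]
opening: -0.0
time: 10.78
eef_pos: [0.4763, 0.0837, 0.2274]
tcp_rot: [0.991, -0.007, 0.13, 0.001]
contact_force: [-11.2, -1.1, 17.1]
opening: 0.004
[0.47627472 0.08366166 0.22742549] err [-2.9  0.2 -0.3] [-0.02  0.03  0.05] F [-11.2  -1.1  17.1]
h of tip over target -0.8
```

View pics/w10.png

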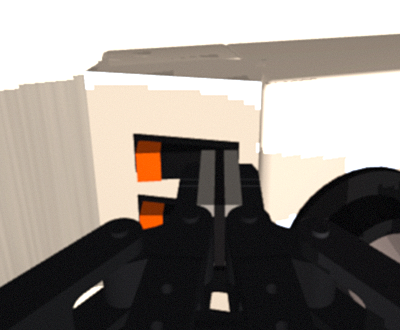

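```bash
python3 -m jog '[{"grip":1,"x":-0.5,"y":0,"z":-15,"rx":0,"ry":0,"rz":0},{"grip":1,"x":0,"y":0,"z":-15,"rx":0,"ry":0,"rz":0},{"grip":1,"x":0,"y":21,"z":0,"rx":0,"ry":0,"rz":0},{"grip":1,"x":0,"y":21,"z":0,"rx":0,"ry":0,"rz":0},{"grip":1,"x":0,"y":21,"z":0,"rx":0,"ry":0,"rz":0},{"grip":1,"x":0,"y":21,"z":0,"rx":0,"ry":0,"rz":0},{"grip":1,"x":0,"y":0,"z":0,"rx":0,"ry":0,"rz":0},{"grip":1,"x":0,"y":0,"z":0,"rx":0,"ry":0,"rz":0}]'
python3 chk.py 4 far 8 3
python3 - <<'E'
from cams import *
from plant import *
import cv2
c=read_camera("wrist");cv2.imwrite("pics/w11.png",np.clip(c["frame"][:,:,::-1]*1.3,0,255).astype('uint8'))
E
```

```text
time: 11.5
eef_pos: [0.4662, -0.0009, 0.2539]
tcp_rot: [0.991, -0.009, 0.131, 0.001]
contact_force: [0.2, 0.4, -0.1]
opening: 0.001
[ 0.46624629 -0.00090672  0.2538939 ] err [-2.7 -0.5 19.6] [-0.03 -0.04 -0.14] F [ 0.2  0.4 -0.1]
h of tip over target 26.8
[{"grip":1,"x":-0.9,"y":-0.2,"z":6.5,"rx":0.0,"ry":0.0,"rz":0.0},{"grip":1,"x":-0.9,"y":-0.1,"z":6.6,"rx":0.0,"ry":0.0,"rz":-0.1},{"grip":1,"x":-0.9,"y":-0.2,"z":6.5,"rx":0.0,"ry":0.0,"rz":0.0}]
end [ 4.687e-01 -4.000e-04  2.343e-01]
```

View pics/w11.png

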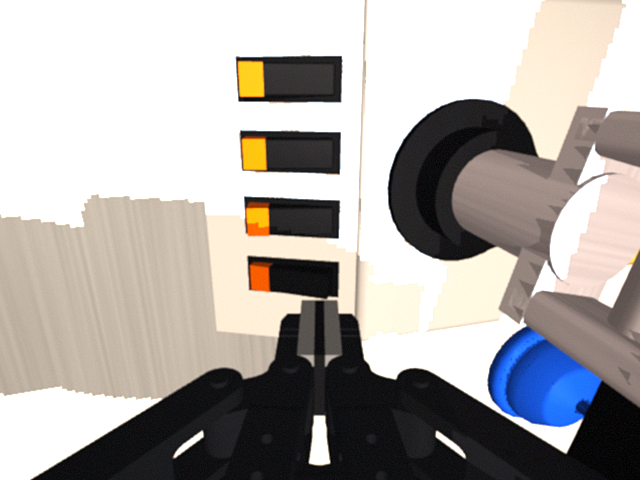

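```bash
python3 -m jog '[{"grip":1,"x":0,"y":0,"z":7,"rx":0,"ry":0,"rz":0},{"grip":1,"x":0,"y":0,"z":7,"rx":0,"ry":0,"rz":0},{"grip":1,"x":0,"y":0,"z":5,"rx":0,"ry":0,"rz":0},{"grip":1,"x":0.3,"y":0,"z":2,"rx":0,"ry":0,"rz":0},{"grip":1,"x":0.3,"y":0,"z":2,"rx":0,"ry":0,"rz":0},{"grip":1,"x":0.3,"y":0,"z":2,"rx":0,"ry":0,"rz":0},{"grip":1,"x":0.2,"y":0,"z":1,"rx":0,"ry":0,"rz":0},{"grip":1,"x":0,"y":0,"z":0,"rx":0,"ry":0,"rz":0}]'
python3 -m jog '[{"grip":1,"x":0.2,"y":0,"z":1,"rx":0,"ry":0,"rz":0},{"grip":1,"x":0,"y":0,"z":0,"rx":0,"ry":0,"rz":0}]'
python3 chk.py 4 far 0 0
```

```text
time: 12.22
eef_pos: [0.4744, -0.0003, 0.2294]
tcp_rot: [0.991, -0.007, 0.131, 0.001]
contact_force: [-0.4, -0.5, -0.5]
opening: -0.002
time: 12.38
eef_pos: [0.4749, -0.0005, 0.2287]
tcp_rot: [0.991, -0.008, 0.132, 0.001]
contact_force: [-0.3, 0.9, 0.6]
opening: -0.001
[ 4.74893559e-01 -4.58420700e-04  2.28673464e-01] err [-3.1  0.1  0.9] [-0.03 -0.13  0.  ] F [-0.3  0.9  0.6]
h of tip over target 0.3
```

```bash
python3 -m jog '[{"grip":1,"x":0.1,"y":0,"z":1,"rx":0,"ry":0,"rz":0},{"grip":1,"x":0,"y":0,"z":0,"rx":0,"ry":0,"rz":0}]'
python3 -m jog '[{"grip":1,"x":0.1,"y":0,"z":1,"rx":0,"ry":0,"rz":0},{"grip":1,"x":0,"y":0,"z":0,"rx":0,"ry":0,"rz":0}]'
python3 chk.py 4 far 0 0
python3 - <<'E'
from cams import *
from plant import *
import cv2
c=read_camera("wrist");cv2.imwrite("pics/w12.png",np.clip(c["frame"][100:,100:500,::-1]*1.3,0,255).astype('uint8'))
E
```

```text
time: 12.55
eef_pos: [0.4754, -0.0005, 0.228]
tcp_rot: [0.991, -0.008, 0.132, 0.001]
contact_force: [-1.2, 0.8, 2.3]
opening: -0.0
time: 12.72
eef_pos: [0.4758, -0.0005, 0.2278]
tcp_rot: [0.991, -0.007, 0.131, 0.001]
contact_force: [-5.1, 0.5, 8.8]
opening: -0.003
[ 0.47580834 -0.00051341  0.22782678] err [-3.8  0.  -0.1] [-0.04 -0.07  0.03] F [-5.1  0.5  8.8]
h of tip over target -0.8
```

View pics/w12.png

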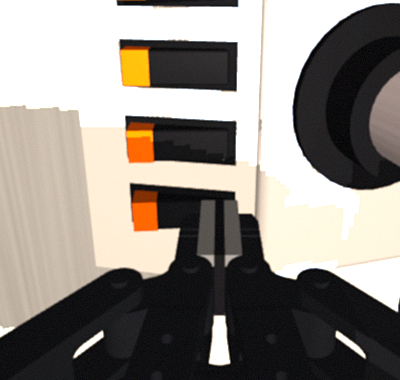

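```bash
python3 -m jog '[{"grip":1,"x":0.1,"y":0,"z":1,"rx":0,"ry":0,"rz":0},{"grip":1,"x":0,"y":0,"z":0,"rx":0,"ry":0,"rz":0},{"grip":1,"x":-0.5,"y":0,"z":-15,"rx":0,"ry":0,"rz":0},{"grip":1,"x":-10,"y":0,"z":-20,"rx":0,"ry":0,"rz":0},{"grip":1,"x":-15,"y":0,"z":-20,"rx":0,"ry":0,"rz":0},{"grip":1,"x":0,"y":0,"z":0,"rx":0,"ry":0,"rz":0}]'
python3 chk.py 3 near 35 6
python3 - <<'E'
from cams import *
from plant import *
import cv2
c=read_camera("wrist");cv2.imwrite("pics/w13.png",np.clip(c["frame"][:,:,::-1]*1.1,0,255).astype('uint8'))
E
```

```text
time: 13.27
eef_pos: [0.4359, 0.0003, 0.2743]
tcp_rot: [0.991, -0.007, 0.133, 0.001]
contact_force: [0.0, 0.2, -0.2]
opening: -0.0
[4.35855683e-01 2.85806133e-04 2.74304919e-01] err [-70.9 -27.8  36.2] [1.000e-02 2.071e+01 3.000e-02] F [ 0.   0.2 -0.2]
h of tip over target 58.1
[{"grip":1,"x":-11.8,"y":-4.6,"z":6.0,"rx":0.0,"ry":3.5,"rz":0.0},{"grip":1,"x":-12.2,"y":-4.7,"z":5.3,"rx":0.0,"ry":3.4,"rz":0.0},{"grip":1,"x":-12.4,"y":-4.6,"z":4.6,"rx":0.0,"ry":3.5,"rz":0.0},{"grip":1,"x":-12.7,"y":-4.7,"z":3.8,"rx":0.0,"ry":3.4,"rz":0.0},{"grip":1,"x":-12.9,"y":-4.6,"z":3.1,"rx":0.0,"ry":3.5,"rz":0.0},{"grip":1,"x":-13.1,"y":-4.6,"z":2.2,"rx":0.0,"ry":3.4,"rz":0.0}]
end [0.3775 0.0289 0.2207]
```

View pics/w13.png

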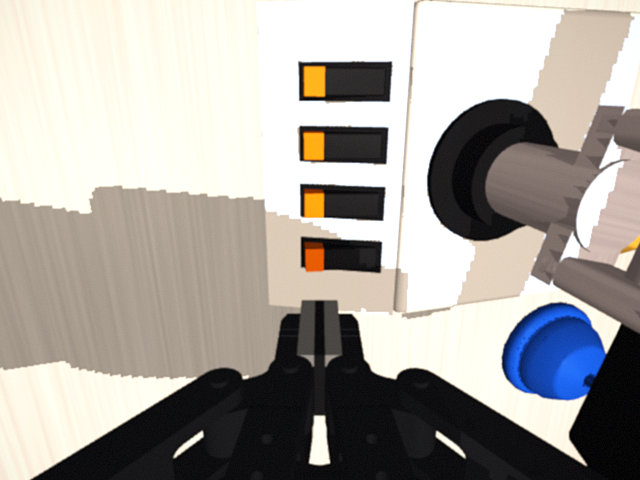

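```bash
python3 -m jog '[{"grip":1,"x":-11.8,"y":-4.6,"z":6.0,"rx":0.0,"ry":3.5,"rz":0.0},{"grip":1,"x":-12.2,"y":-4.7,"z":5.3,"rx":0.0,"ry":3.4,"rz":0.0},{"grip":1,"x":-12.4,"y":-4.6,"z":4.6,"rx":0.0,"ry":3.5,"rz":0.0},{"grip":1,"x":-12.7,"y":-4.7,"z":3.8,"rx":0.0,"ry":3.4,"rz":0.0},{"grip":1,"x":-12.9,"y":-4.6,"z":3.1,"rx":0.0,"ry":3.5,"rz":0.0},{"grip":1,"x":-13.1,"y":-4.6,"z":2.2,"rx":0.0,"ry":3.4,"rz":0.0},{"grip":1,"x":0,"y":0,"z":0,"rx":0,"ry":0,"rz":0},{"grip":1,"x":0,"y":0,"z":0,"rx":0,"ry":0,"rz":0}]'
python3 chk.py 3 near 10 3
python3 - <<'E'
from cams import *
from plant import *
import cv2
c=read_camera("wrist");cv2.imwrite("pics/w14.png",np.clip(c["frame"][:,:,::-1]*1.1,0,255).astype('uint8'))
E
```

```text
time: 13.98
eef_pos: [0.3895, 0.0299, 0.2197]
tcp_rot: [0.953, -0.007, 0.303, 0.002]
contact_force: [0.1, -0.3, -0.9]
opening: 0.003
[0.38950124 0.02994738 0.21974177] err [-13.7   1.2  16.9] [-0.02  0.73 -0.01] F [ 0.1 -0.3 -0.9]
h of tip over target 28.7
[{"grip":1,"x":-4.6,"y":0.4,"z":5.6,"rx":0.0,"ry":0.2,"rz":0.0},{"grip":1,"x":-4.6,"y":0.4,"z":5.7,"rx":0.0,"ry":0.3,"rz":0.0},{"grip":1,"x":-4.6,"y":0.4,"z":5.6,"rx":0.0,"ry":0.2,"rz":0.0}]
end [0.3881 0.0288 0.198 ]
```

View pics/w14.png

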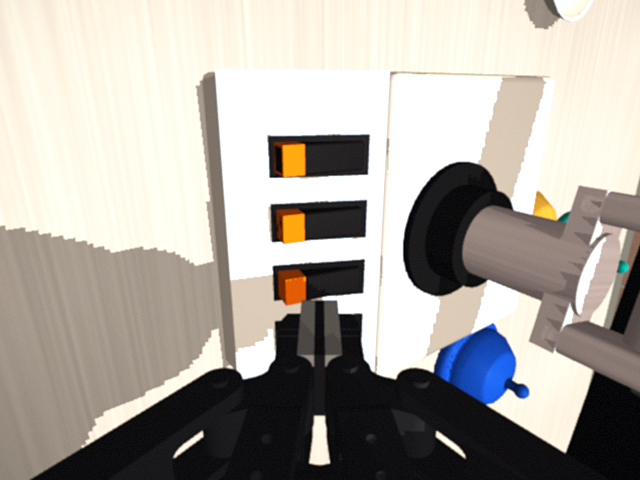

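```bash
python3 -m jog '[{"grip":1,"x":-4.6,"y":0.4,"z":5.6,"rx":0.0,"ry":0.2,"rz":0.0},{"grip":1,"x":-4.6,"y":0.4,"z":5.7,"rx":0.0,"ry":0.3,"rz":0.0},{"grip":1,"x":-4.6,"y":0.4,"z":5.6,"rx":0.0,"ry":0.2,"rz":0.0},{"grip":1,"x":0,"y":0,"z":0,"rx":0,"ry":0,"rz":0},{"grip":1,"x":0,"y":0,"z":0,"rx":0,"ry":0,"rz":0}]'
python3 chk.py 3 near 10 2
python3 - <<'E'
from cams import *
from plant import *
import cv2
print(get_state()['qpos'].round(3))
c=read_camera("wrist");cv2.imwrite("pics/w15.png",np.clip(c["frame"][:,:,::-1]*1.1,0,255).astype('uint8'))
E
```

```text
time: 14.45
eef_pos: [0.3916, 0.0245, 0.2071]
tcp_rot: [0.952, -0.007, 0.305, -0.001]
contact_force: [0.1, -0.3, -0.9]
opening: 0.001
[0.39161571 0.02447654 0.20714396] err [-8.3 -4.3  5.4] [-0.37  0.47 -0.05] F [ 0.1 -0.3 -0.9]
h of tip over target 16.5
[{"grip":1,"x":-4.1,"y":-2.1,"z":2.7,"rx":-0.2,"ry":0.2,"rz":0.0},{"grip":1,"x":-4.2,"y":-2.2,"z":2.6,"rx":-0.2,"ry":0.3,"rz":0.0}]
end [0.388  0.0289 0.198 ]
[-0.223 -0.153  2.483  0.565  0.238 -0.721]
```

View pics/w15.png

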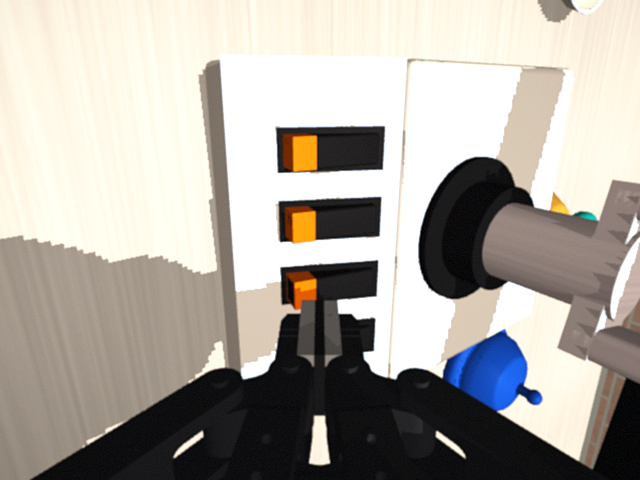

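Run:
```python
from cams import *
d=np.load("w7.npz")
# tip depth at w7: camera wrt tool is rigid; pose then
s0=np.array([0.40757336,0.07898628,0.32919654]);Rq=Ro.from_quat([0.993,-0.007,0.121,0.001]).as_matrix()
z=(d['R']@(s0+Rq[:,2]*.173)+d['t']); print(z, "tip width mm",38/424.3*z[2]*1000)
s=cur(); S=frame(P[2],np.radians(15))
plan(s,[(np.array([.42,.027,.28]),S,7)],1)
```

```text
[-1.40570190e-04  3.24192136e-02  1.62227959e-01] tip width mm 14.529018283695569
[{"grip":1,"x":9.3,"y":-0.5,"z":-6.1,"rx":-0.1,"ry":-2.9,"rz":0.0},{"grip":1,"x":9.0,"y":-0.4,"z":-6.5,"rx":0.0,"ry":-3.0,"rz":0.0},{"grip":1,"x":8.7,"y":-0.4,"z":-7.1,"rx":-0.1,"ry":-2.9,"rz":0.0},{"grip":1,"x":8.3,"y":-0.5,"z":-7.4,"rx":0.0,"ry":-3.0,"rz":0.0},{"grip":1,"x":7.9,"y":-0.4,"z":-7.9,"rx":-0.1,"ry":-2.9,"rz":0.0},{"grip":1,"x":7.4,"y":-0.4,"z":-8.2,"rx":0.0,"ry":-2.9,"rz":0.0},{"grip":1,"x":7.1,"y":-0.4,"z":-8.7,"rx":-0.1,"ry":-3.0,"rz":0.0}]
end [0.42  0.027 0.28 ]
```

```bash
python3 -m jog '[{"grip":1,"x":9.3,"y":-0.5,"z":-6.1,"rx":-0.1,"ry":-2.9,"rz":0.0},{"grip":1,"x":9.0,"y":-0.4,"z":-6.5,"rx":0.0,"ry":-3.0,"rz":0.0},{"grip":1,"x":8.7,"y":-0.4,"z":-7.1,"rx":-0.1,"ry":-2.9,"rz":0.0},{"grip":1,"x":8.3,"y":-0.5,"z":-7.4,"rx":0.0,"ry":-3.0,"rz":0.0},{"grip":1,"x":7.9,"y":-0.4,"z":-7.9,"rx":-0.1,"ry":-2.9,"rz":0.0},{"grip":1,"x":7.4,"y":-0.4,"z":-8.2,"rx":0.0,"ry":-2.9,"rz":0.0},{"grip":1,"x":7.1,"y":-0.4,"z":-8.7,"rx":-0.1,"ry":-3.0,"rz":0.0},{"grip":1,"x":0,"y":0,"z":0,"rx":0,"ry":0,"rz":0}]'
python3 - <<'E'
s=open('cams.py').read()
s=s.replace("15 if far else 36","15").replace("else -13.8)","else -20.0)")
open('cams.py','w').write(s)
s=open('chk.py').read().replace(".0018","0.002")
open('chk.py','w').write(s)
E
python3 chk.py 3 near 15 5
python3 -c "
from plant import *;print(get_state()['qpos'].round(3))"
```

```text
time: 15.17
eef_pos: [0.4214, 0.0269, 0.2828]
tcp_rot: [0.991, -0.007, 0.133, 0.002]
contact_force: [-0.3, 0.6, 1.0]
opening: -0.002
[0.42144233 0.02693922 0.28280118] err [ 0.7 -1.5 57.9] [ 0.13 -0.27  0.07] F [-0.3  0.6  1. ]
h of tip over target 72.0
[{"grip":1,"x":0.1,"y":-0.3,"z":11.6,"rx":0.0,"ry":-0.1,"rz":0.0},{"grip":1,"x":0.2,"y":-0.3,"z":11.6,"rx":0.1,"ry":0.0,"rz":0.0},{"grip":1,"x":0.2,"y":-0.3,"z":11.5,"rx":0.0,"ry":-0.1,"rz":0.0},{"grip":1,"x":0.2,"y":-0.3,"z":11.6,"rx":0.0,"ry":0.0,"rz":0.1},{"grip":1,"x":0.1,"y":-0.2,"z":11.6,"rx":0.0,"ry":-0.1,"rz":0.0}]
end [0.4374 0.028  0.2271]
[-0.185 -0.196  2.321  0.062  0.754 -0.21 ]
```

```bash
python3 -m jog '[{"grip":1,"x":0.1,"y":-0.3,"z":11.6,"rx":0.0,"ry":-0.1,"rz":0.0},{"grip":1,"x":0.2,"y":-0.3,"z":11.6,"rx":0.1,"ry":0.0,"rz":0.0},{"grip":1,"x":0.2,"y":-0.3,"z":11.5,"rx":0.0,"ry":-0.1,"rz":0.0},{"grip":1,"x":0.2,"y":-0.3,"z":11.6,"rx":0.0,"ry":0.0,"rz":0.1},{"grip":1,"x":0.1,"y":-0.2,"z":10,"rx":0.0,"ry":-0.1,"rz":0.0},{"grip":1,"x":0,"y":0,"z":0,"rx":0,"ry":0,"rz":0}]'
python3 chk.py 3 near 0 0
python3 - <<'E'
from cams import *
from plant import *
import cv2
print(get_state()['qpos'].round(3))
c=read_camera("wrist");cv2.imwrite("pics/w16.png",np.clip(c["frame"][:,:,::-1]*1.1,0,255).astype('uint8'))
E
```

```text
time: 15.67
eef_pos: [0.434, 0.0285, 0.2234]
tcp_rot: [0.992, -0.008, 0.126, 0.0]
contact_force: [-0.2, 0.0, 0.2]
opening: 0.006
[0.43400147 0.02849439 0.22336579] err [ 7.   0.4 11.9] [-0.1   0.51 -0.06] F [-0.2  0.   0.2]
h of tip over target 13.3
[-0.176 -0.045  2.319  0.072  0.619 -0.213]
```

View pics/w16.png

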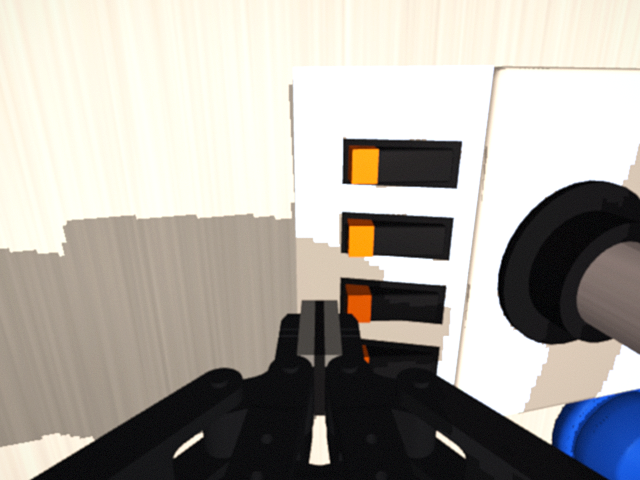

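```bash
python3 -m jog '[{"grip":1,"x":4,"y":0,"z":2,"rx":0,"ry":0,"rz":0},{"grip":1,"x":1,"y":0,"z":2,"rx":0,"ry":0.5,"rz":0},{"grip":1,"x":0.4,"y":0,"z":1.5,"rx":0,"ry":0,"rz":0},{"grip":1,"x":0.4,"y":0,"z":1.5,"rx":0,"ry":0,"rz":0},{"grip":1,"x":0.4,"y":0,"z":1.5,"rx":0,"ry":0,"rz":0},{"grip":1,"x":0,"y":0,"z":0,"rx":0,"ry":0,"rz":0}]'
python3 chk.py 3 near 0 0
python3 - <<'E'
from cams import *
from plant import *
import cv2
print(get_state()['qpos'].round(3))
c=read_camera("wrist");cv2.imwrite("pics/w17.png",np.clip(c["frame"][100:,200:600,::-1]*1.1,0,255).astype('uint8'))
E
```

```text
time: 16.22
eef_pos: [0.4432, 0.0282, 0.219]
tcp_rot: [0.991, -0.008, 0.132, 0.0]
contact_force: [-1.9, -0.4, 0.3]
opening: -0.004
[0.44317441 0.02823656 0.21898839] err [-0.9  0.3  5.4] [-0.08 -0.18 -0.04] F [-1.9 -0.4  0.3]
h of tip over target 5.1
[-0.173 -0.015  2.301  0.076  0.595 -0.214]
```

View pics/w17.png

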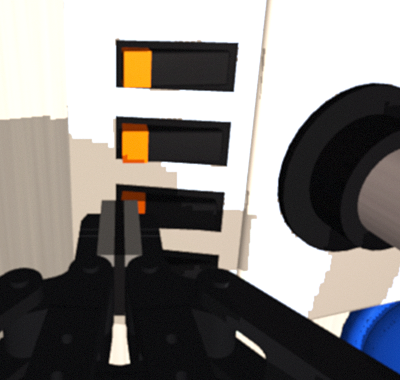

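```bash
python3 -m jog '[{"grip":1,"x":0.2,"y":0,"z":1.5,"rx":0,"ry":0,"rz":0},{"grip":1,"x":0.2,"y":0,"z":1.5,"rx":0,"ry":0,"rz":0},{"grip":1,"x":0,"y":0,"z":0,"rx":0,"ry":0,"rz":0}]'
python3 chk.py 3 near 0 0
python3 -m jog '[{"grip":1,"x":0.2,"y":0,"z":1,"rx":0,"ry":0,"rz":0},{"grip":1,"x":0,"y":0,"z":0,"rx":0,"ry":0,"rz":0}]'
python3 chk.py 3 near 0 0
python3 - <<'E'
from cams import *
from plant import *
import cv2
c=read_camera("wrist");cv2.imwrite("pics/w18.png",np.clip(c["frame"][100:,200:600,::-1]*1.1,0,255).astype('uint8'))
E
```

```text
time: 16.52
eef_pos: [0.444, 0.0283, 0.2157]
tcp_rot: [0.991, -0.008, 0.132, 0.0]
contact_force: [-1.5, -1.3, -0.7]
opening: 0.0
[0.44401622 0.02825672 0.21574282] err [-0.8  0.3  2. ] [-0.09 -0.11 -0.04] F [-1.5 -1.3 -0.7]
h of tip over target 1.8
time: 16.68
eef_pos: [0.4445, 0.0283, 0.2149]
tcp_rot: [0.991, -0.008, 0.132, 0.0]
contact_force: [-2.7, 0.4, 0.4]
opening: 0.0
[0.44450274 0.02828675 0.2148765 ] err [-1.1  0.3  1.1] [-0.09 -0.11 -0.04] F [-2.7  0.4  0.4]
h of tip over target 0.8
```

View pics/w18.png

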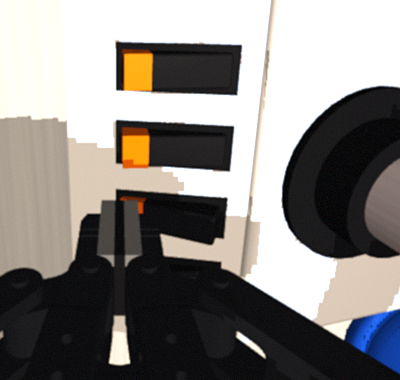

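sw3's far end is rising. Continue to the stop.

```bash
python3 -m jog '[{"grip":1,"x":0.2,"y":0,"z":1,"rx":0,"ry":0,"rz":0},{"grip":1,"x":0,"y":0,"z":0,"rx":0,"ry":0,"rz":0}]'
python3 -m jog '[{"grip":1,"x":0.2,"y":0,"z":1,"rx":0,"ry":0,"rz":0},{"grip":1,"x":0,"y":0,"z":0,"rx":0,"ry":0,"rz":0}]'
python3 -m jog '[{"grip":1,"x":0.2,"y":0,"z":1,"rx":0,"ry":0,"rz":0},{"grip":1,"x":0,"y":0,"z":0,"rx":0,"ry":0,"rz":0}]'
python3 chk.py 3 near 0 0
python3 - <<'E'
from cams import *
from plant import *
import cv2
c=read_camera("wrist");cv2.imwrite("pics/w19.png",np.clip(c["frame"][100:,200:600,::-1]*1.1,0,255).astype('uint8'))
E
```

```text
time: 16.9
eef_pos: [0.4451, 0.0283, 0.2146]
tcp_rot: [0.991, -0.008, 0.131, 0.0]
contact_force: [-6.5, 0.3, 6.5]
opening: 0.001
time: 17.07
eef_pos: [0.4456, 0.0283, 0.2144]
tcp_rot: [0.991, -0.007, 0.131, 0.0]
contact_force: [-11.3, 0.3, 12.6]
opening: 0.002
time: 17.23
eef_pos: [0.4461, 0.0283, 0.2142]
tcp_rot: [0.991, -0.007, 0.13, 0.0]
contact_force: [-16.4, -0.4, 20.2]
opening: 0.001
[0.44605371 0.02826078 0.21415434] err [-2.4  0.3 -0. ] [-0.11  0.06  0.04] F [-16.4  -0.4  20.2]
h of tip over target -0.4
```

View pics/w19.png

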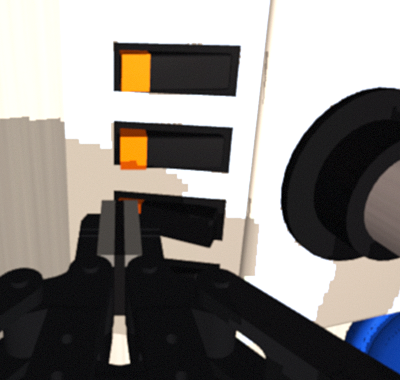

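The reaction direction (16.4/20.2 → 39°) matches a fully pressed face. On to sw2.

```bash
python3 -m jog '[{"grip":1,"x":-1,"y":0,"z":-13,"rx":0,"ry":0,"rz":0},{"grip":1,"x":-1,"y":0,"z":-13,"rx":0,"ry":0,"rz":0},{"grip":1,"x":0,"y":-14,"z":0,"rx":0,"ry":0,"rz":0},{"grip":1,"x":0,"y":-14,"z":0,"rx":0,"ry":0,"rz":0},{"grip":1,"x":0,"y":0,"z":0,"rx":0,"ry":0,"rz":0},{"grip":1,"x":0,"y":0,"z":0,"rx":0,"ry":0,"rz":0}]'
python3 chk.py 2 near 8 3
python3 - <<'E'
from cams import *
from plant import *
import cv2
c=read_camera("wrist");cv2.imwrite("pics/w20.png",np.clip(c["frame"][:,100:,::-1]*1.1,0,255).astype('uint8'))
E
```

```text
time: 17.78
eef_pos: [0.4383, 0.0566, 0.2376]
tcp_rot: [0.991, -0.007, 0.133, 0.0]
contact_force: [-0.2, 0.7, -0.2]
opening: 0.001
[0.43827141 0.05656677 0.23762076] err [-2.   0.5 16.9] [-0.09 -0.32  0.04] F [-0.2  0.7 -0.2]
h of tip over target 24.1
[{"grip":1,"x":-0.7,"y":0.2,"z":5.6,"rx":0.0,"ry":-0.1,"rz":0.0},{"grip":1,"x":-0.6,"y":0.2,"z":5.7,"rx":-0.1,"ry":-0.1,"rz":0.0},{"grip":1,"x":-0.7,"y":0.1,"z":5.6,"rx":0.0,"ry":-0.1,"rz":0.0}]
end [0.4408 0.056  0.2208]
```

View pics/w20.png

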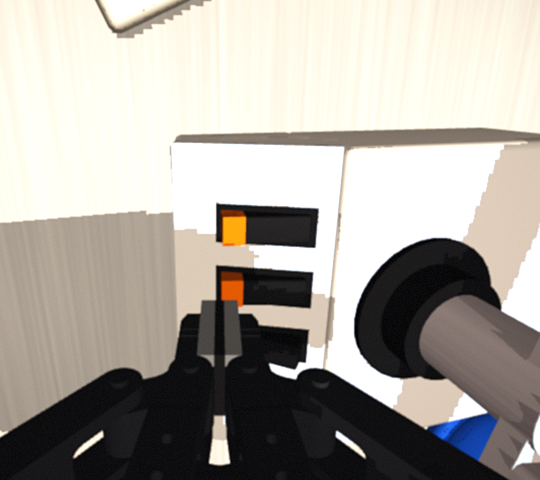

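```bash
python3 -m jog '[{"grip":1,"x":0,"y":0.3,"z":7,"rx":0,"ry":0,"rz":0},{"grip":1,"x":0,"y":0.3,"z":7,"rx":0,"ry":0,"rz":0},{"grip":1,"x":0,"y":0,"z":3,"rx":0,"ry":0,"rz":0},{"grip":1,"x":0.1,"y":0,"z":2,"rx":0,"ry":0,"rz":0},{"grip":1,"x":0.2,"y":0,"z":2,"rx":0,"ry":0,"rz":0},{"grip":1,"x":0.2,"y":0,"z":2,"rx":0,"ry":0,"rz":0},{"grip":1,"x":0,"y":0,"z":0,"rx":0,"ry":0,"rz":0}]'
python3 chk.py 2 near 0 0
python3 -m jog '[{"grip":1,"x":0.2,"y":0,"z":1,"rx":0,"ry":0,"rz":0},{"grip":1,"x":0.2,"y":0,"z":1,"rx":0,"ry":0,"rz":0},{"grip":1,"x":0,"y":0,"z":0,"rx":0,"ry":0,"rz":0}]'
python3 chk.py 2 near 0 0
```

```text
time: 18.42
eef_pos: [0.4441, 0.0556, 0.2144]
tcp_rot: [0.991, -0.008, 0.131, 0.0]
contact_force: [-0.7, 0.5, 0.2]
opening: 0.001
[0.44407531 0.05559021 0.21443129] err [-0.1 -0.4  0.9] [-0.09 -0.1  -0.05] F [-0.7  0.5  0.2]
h of tip over target 0.8
time: 18.67
eef_pos: [0.4452, 0.0557, 0.2139]
tcp_rot: [0.991, -0.008, 0.131, 0.0]
contact_force: [-8.5, -1.7, 8.6]
opening: -0.003
[0.44515136 0.05566634 0.2139184 ] err [-1.1 -0.3  0.1] [-0.08 -0.05 -0.  ] F [-8.5 -1.7  8.6]
h of tip over target -0.1
```

One more mm for the stop, then retract well clear of the console and look.

```bash
python3 -m jog '[{"grip":1,"x":0.2,"y":0,"z":1,"rx":0,"ry":0,"rz":0},{"grip":1,"x":0.1,"y":0,"z":0.5,"rx":0,"ry":0,"rz":0},{"grip":1,"x":0,"y":0,"z":0,"rx":0,"ry":0,"rz":0}]'
python3 -m jog '[{"grip":1,"x":-1,"y":0,"z":-13,"rx":0,"ry":0,"rz":0},{"grip":1,"x":-1,"y":0,"z":-13,"rx":0,"ry":0,"rz":0},{"grip":1,"x":0,"y":0,"z":-20,"rx":0,"ry":0,"rz":0},{"grip":1,"x":0,"y":0,"z":-30,"rx":0,"ry":0,"rz":0},{"grip":1,"x":0,"y":-10,"z":-30,"rx":0,"ry":0,"rz":0},{"grip":1,"x":0,"y":-30,"z":-10,"rx":0,"ry":0,"rz":0},{"grip":1,"x":0,"y":0,"z":0,"rx":0,"ry":0,"rz":0},{"grip":1,"x":0,"y":0,"z":0,"rx":0,"ry":0,"rz":0}]'
python3 - <<'E'
from cams import *
from plant import *
from h import zoom
import cv2
c=read_camera("wrist");cv2.imwrite("pics/w21.png",np.clip(c["frame"][:,:,::-1]*1.1,0,255).astype('uint8'))
t=read_camera("top")["frame"][:,:,::-1].copy();cv2.imwrite("pics/t21.png",t)
zoom(t,265,195,130,120,5,"pics/t21z.png")
t=read_camera("scene")["frame"][:,:,::-1].copy();cv2.imwrite("pics/s21.png",t)
zoom(t,250,180,110,115,5,"pics/s21z.png")
E
```

```text
time: 18.92
eef_pos: [0.4458, 0.0557, 0.2136]
tcp_rot: [0.991, -0.007, 0.13, 0.0]
contact_force: [-16.5, -2.2, 19.9]
opening: -0.001
time: 19.58
eef_pos: [0.4145, 0.0968, 0.3249]
tcp_rot: [0.991, -0.006, 0.135, 0.0]
contact_force: [-0.4, 0.7, -0.5]
opening: 0.0
```

View pics/w21.png

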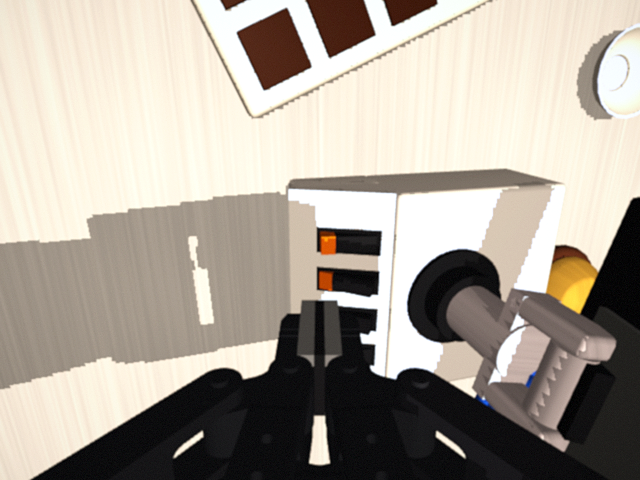

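View pics/t21z.png

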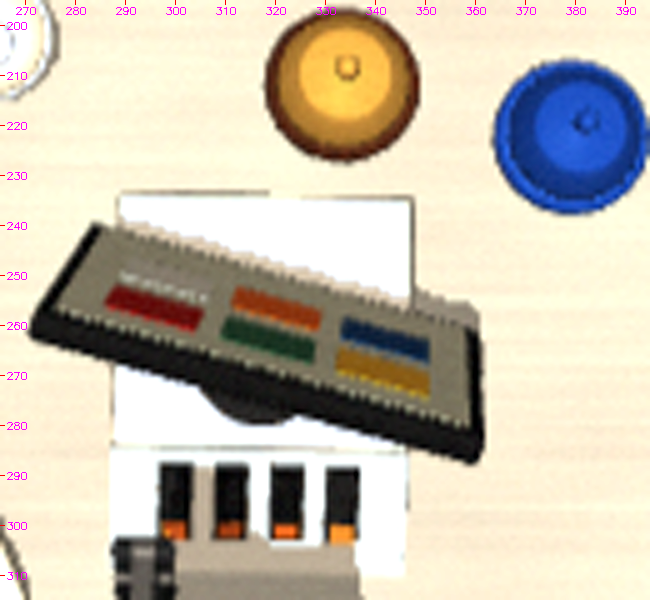

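View pics/s21z.png

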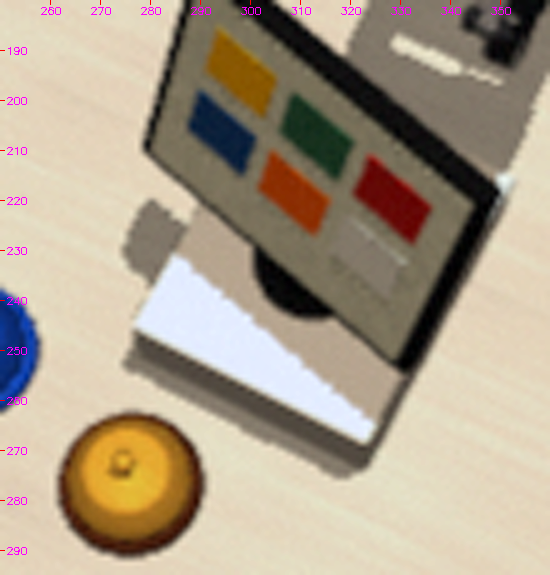

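```bash
cat > fit.py <<'E'
from cams import *
from scipy.optimize import least_squares
F,K=.027,.013
def run(obs,off=True):
    oc=[('top',(288.4,233.6),1,1),('top',(347.6,234.6),1,-1),('top',(287,309.4),0,1),('top',(345.7,310),0,-1),('scene',(323.4,268.2),1,1),('scene',(277,245.6),1,-1)]
    rk=[(300.2,.042),(311.2,.014),(322.4,-.014),(333.4,-.042)]
    B=[('top',(334.3,208)),('scene',(274.3,272.7))]
    def f(v):
        p=v[:3];r=[];o={'top':v[8:10],'scene':v[10:12]}
        for n,px,(a,y,u) in obs: r+=list(proj(n,scr(p,v[3],v[4],a,y,u))[0]-px-o[n])
        for n,px,fa,s in oc:
            X=[v[5],s*.075,.065] if fa else [v[7],s*.075,v[6]]
            r+=list(proj(n,con(p,X))[0]-px-o[n])
        for u,y in rk: r+=list(proj('top',con(p,[-.0755,y,.0570]))[0]-(u,295.4)-o['top'])
        for n,px in B: r+=list(proj(n,[v[12],v[13],.057])[0]-px-o[n])
        r.append((v[6]-.035)*100); return np.array(r+list(v[8:12]*(1 if off else 100)))
    s=least_squares(f,[.58,.04,-.01,-.25,.35,.08,.03,-.1,0,0,0,0,.73,0],loss='soft_l1');v=s.x
    print(v.round(4));print(f(v).round(1))
    d=np.array([v[12]-v[0],v[13]-v[1],0]);w=Rz(-(v[2]+v[3]))@d
    print("tilt deg",np.degrees(v[4]),"bell in tilt frame mm",(w*1000).round(1))
E
python3 - <<'E'
from fit import *
obs=[('top',(284.2,240),(F,.095,-.03)),('top',(360.6,261),(F,-.095,-.03)),('top',(271,262.6),(K,.095,.13)),('top',(361,287.6),(K,-.095,.13)),
('scene',(279.4,210),(F,-.095,-.03)),('scene',(330.6,254),(F,.095,-.03)),('scene',(350,217),(K,.095,.13))]
run(obs);run(obs,False)
E
```

```text
[ 0.5806  0.0405 -0.0115 -0.2531  0.3414  0.0812  0.0344 -0.1096 -0.3817
 -0.0107 -0.6064 -0.6828  0.7315 -0.0027]
[-1.  -1.   0.4 -0.6 -0.7 -0.3  0.1 -0.2 -1.8 -0.3  0.1  0.8  0.7  0.4
 -0.2 -0.2 -0.1 -0.2  0.1 -0.1  0.2  0.1  0.3 -0.  -1.2 -1.2 -0.   0.6
  0.1  0.8  0.1  1.   0.2  1.1  0.  -0.5  0.2 -0.5 -0.1 -0.4 -0.  -0.6
 -0.7]
tilt deg 19.5600967029659 bell in tilt frame mm [156.9  -2.2   0. ]
[ 5.810e-01  4.030e-02 -6.100e-03 -2.565e-01  3.425e-01  8.120e-02
  3.450e-02 -1.100e-01 -3.000e-04 -1.000e-04 -3.000e-04 -3.000e-04
  7.316e-01 -2.200e-03]
[-1.4 -1.1  0.1 -0.9 -1.  -0.3 -0.2 -0.5 -2.6 -0.9 -0.6  0.2  0.  -0.3
 -0.7 -0.2 -0.6 -0.5 -0.   0.   0.2 -0.  -0.2 -0.7 -1.8 -1.6 -0.2  0.6
 -0.   0.7 -0.1  0.8  0.1  0.9 -0.6 -0.6 -0.2 -1.1 -0.1 -0.  -0.  -0.
 -0. ]
tilt deg 19.625964887260032 bell in tilt frame mm [156.5  -2.    0. ]
```

Screen fits the target: tilt 19.6°, bell 2 mm off the line. Now a clear view of all four rockers.

```bash
python3 -m jog '[{"grip":1,"x":0,"y":30,"z":0,"rx":0,"ry":0,"rz":0},{"grip":1,"x":0,"y":30,"z":0,"rx":0,"ry":0,"rz":0},{"grip":1,"x":0,"y":30,"z":0,"rx":0,"ry":0,"rz":0},{"grip":1,"x":0,"y":30,"z":0,"rx":0,"ry":0,"rz":0},{"grip":1,"x":0,"y":0,"z":0,"rx":0,"ry":0,"rz":0},{"grip":1,"x":0,"y":0,"z":0,"rx":0,"ry":0,"rz":0},{"grip":1,"x":0,"y":0,"z":0,"rx":0,"ry":0,"rz":0}]'
python3 - <<'E'
from cams import *
from plant import *
from h import zoom
import cv2
c=read_camera("wrist")["frame"][:,:,::-1].copy();cv2.imwrite("pics/w22.png",c)
zoom(c,280,80,160,150,4,"pics/w22z.png",1.0,20)
E
```

```text
time: 20.32
eef_pos: [0.4122, -0.0245, 0.3223]
tcp_rot: [0.991, -0.009, 0.131, -0.0]
contact_force: [-0.3, 0.4, -0.3]
opening: -0.003
```

View pics/w22.png

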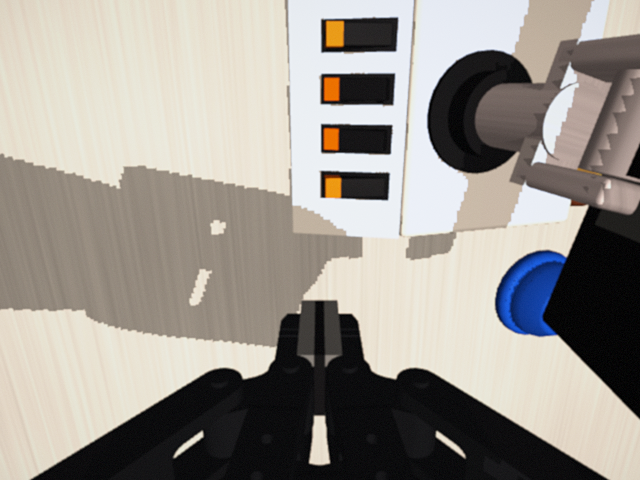

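View pics/w22z.png

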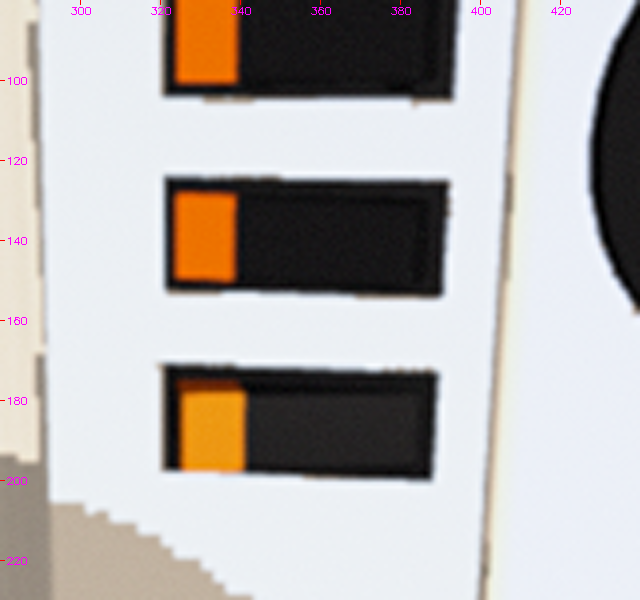

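sw1 and sw4 show the light stripe standing up; sw2 and sw3 show the darker stripe pressed in. I'll check the bystanders quickly by image difference, then hand in.

Run:
```python
from plant import *
import cv2,numpy as np
a=cv2.imread("pics/top0.png").astype(int);b=read_camera("top")["frame"][:,:,::-1].astype(int)
d=np.abs(a-b).max(2)>60
for n,(x0,y0,x1,y1) in dict(mould_a=(202,245,272,332),mould_b=(425,287,515,364),scraper=(104,205,162,310),jar=(146,212,186,245),box=(454,216,514,270),dish=(248,190,278,217)).items(): print(n,d[y0:y1,x0:x1].sum())
s=get_state();print(s['time'],s['contact_force'].round(1),abs(s['dq']).max())
sign_off()
```

```text
mould_a 6
mould_b 0
scraper 0
jar 0
box 0
dish 0
20.4167 [ 0.4  0.3 -0.8] 0.014474282524211117
the job is handed in; nothing more can be done
```

The order display is set up and the job was handed in at 20.4 s of the 58 s allowed; no verdict is reported.

**Screen:** I pinched its top edge, turned it on its post towards the brass bell and set the tilt. A fit to the top and scene pictures after release, with the rockers already set, gives a 19.6° lean back. It puts the bell's button about 2 mm off the line of sight. The limits are ±4° and ±15 mm.

**Rockers:** I pressed 1 and 4 at the far end (on) and 2 and 3 at the near end (off). Each was pressed until it met its stop:

| Rocker | Set to | Force seen at the stop |
|---|---|---|
| 1 | on | about 17 N vertical |
| 2 | off | about 20 N vertical |
| 3 | off | about 20 N vertical |
| 4 | on | about 9 N, then 1 mm further without a reading |

In the last wrist picture 1 and 4 look alike, with the light stripe standing up. Rockers 2 and 3 look alike, with the dark stripe pressed in. I judged the rocker angles from the stops and the pictures and did not measure them.

**Surroundings:** The bystanders show no visible movement in the top picture, and the robot was touching nothing at hand-in.

**Problems and disagreements:**
- **Joint limits:** My first approach to rocker 3, at 36° tilt, ran joints 3 and 5 onto their limits. They read 2.483 against 2.48 and 0.238 against 0.24, so they were slightly past. I backed off and pressed at 15° instead. No fault was shown, but I cannot rule out that this counts as leaving the joint range.
- **Console size:** The console's length in the pictures came out near 190 mm, not the stated 158 mm. I left the length free in the fit and relied on the screen and rocker points, which agreed to a few mm.

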